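Park the spring plunger, shift the sample shuttle and lock it in its next hole

ROBOT

A 6-joint arm with a two-finger parallel gripper is mounted at the origin on a cart in front of the work surface, level with it; the furniture and walls round the work are solid. World frame = base frame: x ahead of the robot, y to its left, z up, the work surface at z = 0. Lengths are in mm, angles in rad, forces in N, time in s.
With the tool pointing down it reaches from about 325 to 850 mm from the base axis. Payload 4.4 kg.
Tool frame: the origin (TCP) lies between the finger pads; the fingertips stand 19 mm ahead of it and the grasp point (between the pads) is the TCP; z points along the fingers, x is the direction in which the jaws open and shut, and the axes are right-handed (so a half turn about z gives the same grasp; the last joint's range is limited). The gripper opens to 94 mm and grips with 3 to 60 N. Pads are 16 mm wide; open, the fingers measure 119 mm over their backs; the gripper's body (75 mm by 177 mm) begins 78 mm behind the grasp point.
Start: joints at [0.951, 0.207, 1.542, -0, 1.393, -0.15], TCP at [260.316, 512.701, 224.447] pointing down, gripper open.
Joint ranges: [-2.73, 2.73], [-0.86, 2.22], [0.23, 2.46], [-1.11, 4.25], [0.08, 2.63], [-2.82, 2.82]. Speed limits (rad/s): [2.79, 2.79, 3.14, 3.14, 3.14, 3.14].

INTERFACE

Orientations are given as a unit quaternion [x, y, z, w].
In Python, from bench import r, optics, finder gives the robot as it stands. The module is installed in compiled form; this text tells all that it offers.
- The arm moves only by the shell command python3 -m inch 'ROWS'. ROWS is JSON, a list that holds one entry, the list of rows, each a list of 5 numbers: the opening, from 0 (shut) to 1 (fully open), then the shift along the tool's x, y, z in units of 100 mm (1.0 is 100 mm), then the turn about the tool's z in units of 0.5 rad (1.0 is 0.5 rad). In form: [[[gripper, x, y, z, roll], ...]]. A call has 1 to 10 rows; each row is the pose to reach, as a shift and turn from the pose commanded when the call began, along the tool's axes at that moment; what a row does not reach only later rows make up. A row lasts 1/12 s, in which the tool goes at most 41.7 mm and 7.16 degrees, less where a joint would pass 70% of its speed; a pose out of reach is approached as far as the arm can. A call with a number of a shift or a turn outside -1 to 1 is refused whole. A call with a gripper value outside its range is refused whole. The fingers move at their own pace and stop on an object; the grip force is fixed at half the most. Time passes only in rows, so rows that repeat a pose let the fingers close. It gives the time, the measured TCP pose, the force and the opening at its end, in the units of the state.
- r.get_state(): the state, without advancing time (a new reading comes with each control period).
- optics.get_image(name): name is "scene" or "top"; returns the picture (480x640x3 uint8, blue, green, red); there is no depth.
- optics.camera_params(name): a dict with "camera_matrix" (3x3 intrinsics, pixels), "k1" (the pictures are not rectified: a ray, as slopes to the right and down, at radius r is drawn at 1 + k1 r^2 times it, then the intrinsics apply), "xyz" and "rotation" of the camera in the world. Camera axes: x right, y down, z forward; pixel columns grow to the right and rows downward; lengths in mm; the calibration is good to about 2 mm. A picture is of the moment at which its call begins. camera_params takes no time and is no camera call.
- r.finish_job(): hands the job in, once; it reports no verdict.
Trained networks look in the newest picture that a camera, given by its name, has taken for a name from the list of things; names that differ only in an ending like _2 or _b are one class to them, and where a whole thing is asked for, a point or a joint stands for the part that bears it (a point fixed in the world has none). Each returns a list of dicts, best first, with "confidence" (0 to 1); they miss things now and then, are a little off and sometimes report something else, mostly with a low value. They report only what shows in the picture. A call takes as long as a camera call. They do not tell look-alikes from the thing itself.
- finder.look_for(name, camera): "at" ([x, y, z] in mm, in world coordinates, good to about 4 mm: the middle of the surface that is visible of it).
- finder.cut_out(name, camera): "pixels" (480x640 bool, what is visible of it).
- finder.pinpoint(name, camera): "at" ([x, y, z] in mm, in world coordinates, good to about 4 mm: a listed point, or the origin of a listed thing).
The state is a dict: "clock": time; "joint_pos": joint angles; "qd": joint speeds; "tau": joint torques, N m; "tool_pos": TCP position; "orientation": TCP orientation; "force": force on the tool from outside, world axes, zero at the start; "ft_torque": the same for the moment, N m; "finger_gap": finger opening in mm.
Only numpy, scipy, OpenCV 4.12 (cv2) and the standard library are available. Lean on these libraries where they do the work, as an engineer would, in place of code of your own. Each camera call takes 0.05 s, during which the arm holds its last target.

TASK

The sample shuttle is locked at its left end by the spring plunger with the red wing knob. Pull the knob up and twist it clockwise into its rest notch so that it stays retracted when you let go, slide the carriage to the right by its black knob, then turn the red knob back and, with the pin riding on the blue index plate, feel for the hole until the pin has dropped fully home and locks the carriage there. Do not force the plunger at any time, keep the tubes upright in their nest, and leave the cup, the cover-glass box and the petri dish where they are.

Things in the scene. Friction and masses are not known exactly. Their poses are not given: they have to be found in the camera images.
- shuttle: Sample shuttle's fixed base: aluminium plate 200 mm long (y -105 to +95), 100 mm deep (x -54 to +46), two steel rods along y, dark steel bracket on its front edge (robot's side) carrying the plunger. Origin: on the worktop; x away from the robot, y left along the rods, z up. Plunger axis at x -30, y 0 mm. Heights here are above the worktop. Bolted down.
- carriage (a joint): Slide of the white carriage, m: 0 at its left end (start, locked by a hole in its steel strip), growing to the right (-y of shuttle), 0.060 at the right-hand stop. Its blue index plate (top 36 mm up) is under the pin from 0.025 on; it is clamped where the last user set it, so its 11 mm hole meets the 8 mm pin at an unmeasured place, 0.042 to 0.058, with 1.5 mm play. Friction 2 N.
- pull_knob (a point): Centre of the top of the carriage's black pull knob: round upright grip 22 mm across, 33 mm high (70 to 103 mm up) on a 10 mm stem over a flat tongue (top 41 mm up), at x 5 mm of shuttle, 78 mm left of the carriage's middle; moves with the carriage. Free on all sides; the nearest tube cap is 60 mm to its right and 17 mm further back.
- plunger: Spring plunger: 8 mm steel pin, dark cross-pin 30 mm long, red wing knob on top. Origin on its axis, at worktop height while down. Spring: about 7 N down when seated, 0.3 N more per mm of lift. Its parts stand 28 N of contact force: pulling or turning on once stopped, or twisting before the ridge is cleared, exceeds it. Stops are hard: 1 mm or 2 deg too far adds 10 to 15 N.
- bridge (a point): Plunger axis at the bridge top, 46 mm up. Screwed into it, to unmeasured height and angle, a brass collar 31 mm across: the cross-pin rises 13.5 to 19.5 mm out of its recess; a hard upper stop comes 3 mm later (16.5 to 22.5). Feel for it, come back 1 mm, turn clockwise over a bevelled ridge until a shoulder is felt, 43 to 79 deg from the start; the rest notch, 2.5 mm deep, lies right before it.
- wing (a point): Centre of the top of the red wing knob, a bar 38 mm long, 12 mm thick, 24 mm high (80 to 104 mm up while seated); x axis along the bar, y across the 12 mm, z up. Moves and turns with the plunger. The collar below it reaches at most 78 mm up. Grip across the 12 mm; tube caps begin 43 mm behind the knob's axis.
- pin_tip (a point): Lower end of the plunger's pin, on its axis: 27 mm up when fully home in a hole; 36 mm up riding on the blue plate; 38 to 44 mm up when parked in the rest notch, clear of the carriage and 5.5 mm below the upper stop. Riding, it adds a few N of drag to the carriage; when it drops the carriage stops dead.
- knob_turn (a joint): Turn of the knob, rad, growing clockwise seen from above: 0 at the start (the recess leaves the cross-pin free play, at least 2 degrees each way), between 0.63 and 1.38 when parked in the rest notch, depending on how the collar is screwed in. Left on the ridge, the knob slides off and drops.
- tube_a: Stoppered sample tube, 77 mm high, 13 mm across (cap 16 mm), standing loose in a 24 mm deep hole of the carriage's white nest; origin at its foot, 38 mm up. The right-hand one.
- tube_b: The same, the middle tube, 22 mm to the left of tube_a.
- tube_c: The same, the left-hand tube, 44 mm to the left of tube_a.
- specimen_cup: Bystander: white specimen cup with red lid, 65 mm across, 66 mm high, to the right of the shuttle; origin under its centre.
- cover_box: Bystander: small black and yellow box of cover glasses, 40 x 55 x 32 mm, to the left of the shuttle; origin under its centre.
- petri: Bystander: petri dish, 63 mm across, 13 mm high, behind the shuttle; origin under its centre.
Not all that is in view belongs to the job. What is shaped like the tube_b but yellow is not meant.

How it is judged:
By the outcome, as a careful person would: the job done as asked, in the order asked, and still so for the second after the job is handed in, with the robot touching nothing.
It also fails if it takes over 72 s, if anything falls off the work surface, if the arm or the gripper's body presses on something with over 40 N, if the wrist force passes 120 N, or if a joint passes its speed limit or range.

## Working session

There is one attempt and no reset: what is moved stays moved. The work goes in short steps, Python scripts to look and compute and a shell command to move; the robot and the scene stay as the last step left them, time stands still between calls to the robot, and variables do not carry over. Pictures are saved under pics/ and viewed, and the job is handed in when it is done.

```bash
mkdir -p pics
cat > h.py <<'E'
from bench import r, optics, finder
import numpy as np, cv2
def st():
    s=r.get_state()
    print({k:np.round(s[k],3).tolist() for k in ("clock","joint_pos","tool_pos","orientation","force","ft_torque","finger_gap")})
    return s
def proj(name,P):
    c=optics.camera_params(name);K=np.array(c["camera_matrix"]);R=np.array(c["rotation"]);t=np.array(c["xyz"])
    p=(np.atleast_2d(P)-t)@R; s=p[:,:2]/p[:,2:]; s=s*(1+c["k1"]*(s**2).sum(1,keepdims=True))
    return s*[K[0,0],K[1,1]]+K[:2,2]
def ray(name,uv,z):
    c=optics.camera_params(name);K=np.array(c["camera_matrix"]);R=np.array(c["rotation"]);t=np.array(c["xyz"])
    d=(np.array(uv,float)-K[:2,2])/[K[0,0],K[1,1]]; s=d.copy()
    for _ in range(20): s=d/(1+c["k1"]*(s@s))
    v=R@np.array([s[0],s[1],1]); return t+v*(z-t[2])/v[2]
E
python3 - <<'E'
from h import *
st()
for n in("scene","top"):
    cv2.imwrite(f"pics/{n}1.png",optics.get_image(n)); print({k:np.round(v,3).tolist() for k,v in optics.camera_params(n).items()})
    for t in("wing","pull_knob","shuttle","bridge","plunger"):
        print(n,t,[(np.round(d["at"],1).tolist(),round(d["confidence"],2)) for d in finder.pinpoint(t,n)])
st()
E
```

```text
{'clock': 0.0, 'joint_pos': [0.95, 0.207, 1.543, -0.0, 1.393, -0.151], 'tool_pos': [259.896, 512.091, 223.31], 'orientation': [0.852, 0.523, -0.001, 0.0], 'force': [0.941, -0.232, -0.276], 'ft_torque': [-0.005, -0.023, 0.018], 'finger_gap': 94.175}
{'camera_matrix': [[615.892, 0.0, 313.238], [0.0, 615.892, 237.859], [0.0, 0.0, 1.0]], 'k1': 0.071, 'xyz': [177.85, -203.75, 814.353], 'rotation': [0.877, -0.334, 0.117, -0.326]}
scene wing [([470.9, 276.9, 99.6], 0.76)]
scene pull_knob [([484.2, 382.8, 103.4], 0.88), ([466.1, 272.6, 48.0], 0.75)]
scene shuttle [([515.3, 311.3, 39.2], 0.43)]
scene bridge [([465.8, 271.9, 48.1], 0.78)]
scene plunger []
{'camera_matrix': [[452.6, 0.0, 316.885], [0.0, 452.6, 242.378], [0.0, 0.0, 1.0]], 'k1': -0.067, 'xyz': [426.749, 267.653, 959.668], 'rotation': [-0.694, 0.714, -0.068, 0.066]}
top wing [([466.3, 278.8, 106.3], 0.67)]
top pull_knob [([490.2, 382.6, 104.6], 0.95)]
top shuttle [([502.4, 284.4, -0.9], 0.56)]
top bridge [([467.9, 279.8, 46.9], 0.93)]
top plunger [([470.2, 276.3, -0.6], 0.47)]
{'clock': 0.6, 'joint_pos': [0.951, 0.207, 1.541, 0.0, 1.393, -0.15], 'tool_pos': [260.308, 512.723, 224.479], 'orientation': [0.852, 0.523, 0.0, -0.0], 'force': [-0.335, -0.024, 0.408], 'ft_torque': [-0.032, 0.043, -0.004], 'finger_gap': 94.224}
```

```bash
sed -i 's/R=np.array(c\["rotation"\])/R=Rot.from_quat(c["rotation"]).as_matrix()/; s/^import numpy.*/&\nfrom scipy.spatial.transform import Rotation as Rot/' h.py
python3 - <<'E'
from h import *
print(proj("scene",[[468,277,104],[487,382,104]]),proj("top",[[468,277,104],[487,382,104]]))
im=cv2.imread("pics/top1.png");cv2.imwrite("pics/top1z.png",cv2.resize(im[140:340,200:460],None,fx=3,fy=3,interpolation=cv2.INTER_CUBIC))
E
```

```text
[[250.7144054  266.61158951]
 [219.10727869 220.48124372]] [[311.16336479 307.28054654]
 [255.20543193 298.65579145]]
```

View pics/scene1.png

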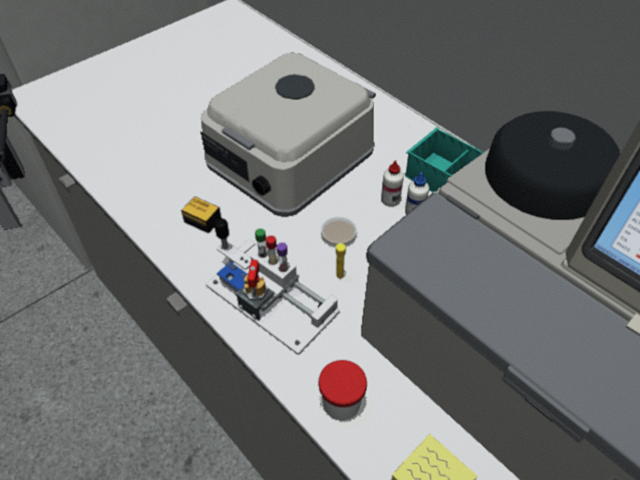

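View pics/top1.png

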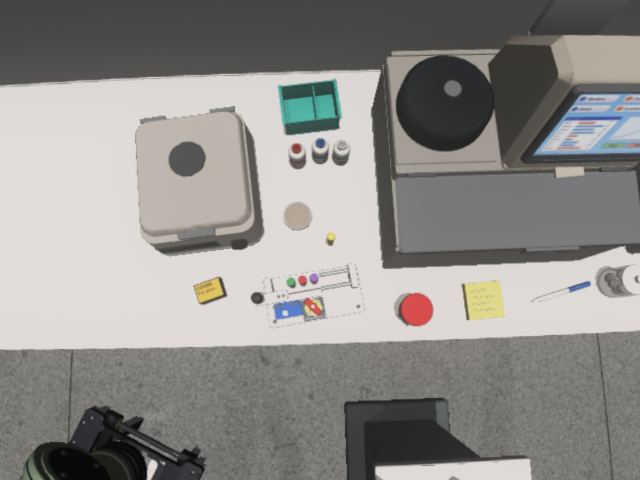

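Run:
```python
from h import *
im=cv2.imread("pics/top1.png");cv2.imwrite("pics/top1z.png",cv2.resize(im[255:335,240:370],None,fx=6,fy=6,interpolation=cv2.INTER_CUBIC))
im=cv2.imread("pics/scene1.png");cv2.imwrite("pics/sc1z.png",cv2.resize(im[205:305,200:330],None,fx=6,fy=6,interpolation=cv2.INTER_CUBIC))
```

```text
(no output)
```

View pics/top1z.png

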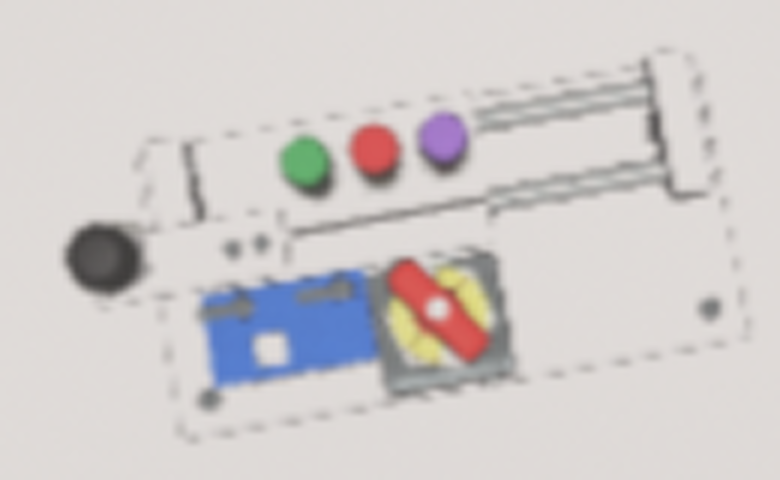

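View pics/sc1z.png

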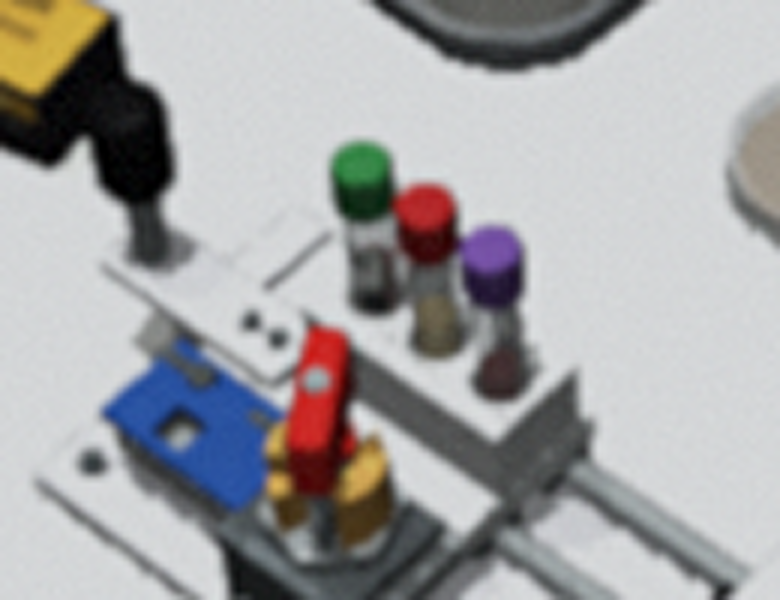

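Run:
```python
from h import *
im=cv2.imread("pics/top1.png").astype(int)
b,g,rr=im[...,0],im[...,1],im[...,2]
m=((rr>150)&(g<90)&(b<90)); m[:, :295]=0;m[:,335:]=0;m[:290]=0;m[330:]=0
n,l,s,c=cv2.connectedComponentsWithStats(m.astype(np.uint8)); print(s,c)
ys,xs=np.nonzero(m); print(cv2.minAreaRect(np.c_[xs,ys].astype(np.float32)))
pts=np.array([ray("top",(x,y),104)[:2] for x,y in zip(xs,ys)])
w,v=np.linalg.eigh(np.cov(pts.T)); a=v[:,1]; print("top red",pts.mean(0),w,"ang",np.degrees(np.arctan2(a[1],a[0])))
f=lambda u,v:(u/6+240-.4,v/6+255-.4)
print("wing dot",ray("top",f(437,308),104), "ends",ray("top",f(402,272),104),ray("top",f(475,348),104))
ex=ray("top",f(475,348),104)-ray("top",f(402,272),104);print(np.degrees(np.arctan2(ex[1],ex[0])),np.linalg.norm(ex))
print("black",ray("top",f(103,258),103),"hole",ray("top",f(271,349),36))
for A,B in (((478,116),(648,88)),((490,206),(660,172)),((185,437),(745,340)),((150,140),(640,65))):
    d=ray("top",f(*B),20)-ray("top",f(*A),20);print("rod",np.degrees(np.arctan2(d[1],d[0]))+90)
g=lambda u,v:(u/6+200-.4,v/6+205-.4)
print("scene wing",ray("scene",g(317,380),104),"black",ray("scene",g(122,108),103))
for n in("top","scene"):
  for t in("tube_a","tube_b"):
    print(n,t,[(np.round(d["at"],1).tolist(),round(d["confidence"],2)) for d in finder.pinpoint(t,n)])
```

```text
[[     0      0    640    480 307133]
 [   305    299      8      8     33]
 [   310    306     11      9     34]] [[319.50159377 239.48545744]
 [307.93939394 301.84848485]
 [316.32352941 310.35294118]]
((312.1902770996094, 306.35400390625), (19.190706253051758, 5.550252914428711), 41.18592834472656)
top red [470.04024268 275.02474286] [  8.13916895 145.63308714] ang -135.78144283208212
wing dot [470.4445736  274.55078197 104.        ] ends [481.97144653 285.21987722 104.        ] [457.69929633 263.03047774 104.        ]
-137.5667027819541 32.88626954468136
black [488.97922519 379.17107325 103.        ] hole [461.73800363 331.38401136  36.        ]
rod 7.748860885175105
rod 9.639269127839626
rod 8.093690339215442
rod 7.141439618061014
scene wing [468.37299587 273.38831438 104.        ] black [485.78266765 378.3464887  103.        ]
top tube_a [([613.4, 236.5, 2.3], 0.54), ([516.7, 294.3, 36.4], 0.49), ([665.1, 297.1, 2.0], 0.49), ([522.2, 270.8, 37.4], 0.42), ([513.4, 316.2, 39.0], 0.41)]
top tube_b [([613.4, 236.5, 2.3], 0.54), ([516.7, 294.3, 36.4], 0.49), ([665.1, 297.1, 2.0], 0.49), ([522.2, 270.8, 37.4], 0.42), ([513.4, 316.2, 39.0], 0.41)]
scene tube_a [([607.5, 238.1, -0.1], 0.73), ([518.1, 293.9, 37.5], 0.71), ([521.6, 267.6, 35.3], 0.6), ([514.4, 309.1, 37.0], 0.57)]
scene tube_b [([607.5, 238.1, -0.1], 0.73), ([518.1, 293.9, 37.5], 0.71), ([521.6, 267.6, 35.3], 0.6), ([514.4, 309.1, 37.0], 0.57)]
```

```bash
cat > go.py <<'E'
import sys
from h import *
x,y,z,a=map(float,sys.argv[1:5])
s=st(); R=Rot.from_quat(s["orientation"]); d=R.inv().apply(np.array([x,y,z])-s["tool_pos"])/100
ax=R.apply([1,0,0]); cur=np.degrees(np.arctan2(ax[1],ax[0])); roll=np.radians((cur-a+180)%360-180)/.5
print("jaw",round(cur,2),"tilt",R.apply([0,0,1]).round(4),"shift",d.round(4),"roll",round(roll,3))
E
python3 go.py 469.5 275 180 133.3
python3 -m inch '[[[0.4,-0.13,0.33,0,-0.27],[0.4,-0.26,0.66,0,-0.54],[0.4,-0.39,0.98,0,-0.81],[0.4,-0.39,0.98,0,-0.81]]]'
python3 go.py 469.5 275 180 133.3
```

```text
{'clock': 0.8, 'joint_pos': [0.951, 0.207, 1.541, 0.0, 1.393, -0.151], 'tool_pos': [260.319, 512.715, 224.495], 'orientation': [0.852, 0.523, 0.0, -0.0], 'force': [0.298, 0.301, 0.443], 'ft_torque': [-0.059, -0.023, 0.021], 'finger_gap': 93.792}
jaw 63.08 tilt [ 0.e+00  1.e-04 -1.e+00] shift [-1.1727  2.9413  0.4448] roll -2.451
clock: 1.13
tool_pos: [333.3, 430.0, 224.5]
orientation: [0.73, 0.684, -0.0, 0.001]
force: [0.9, 0.3, 0.4]
finger_gap: 71.0
{'clock': 1.133, 'joint_pos': [0.754, 0.142, 1.617, -0.003, 1.383, -0.752], 'tool_pos': [333.317, 430.017, 224.466], 'orientation': [0.73, 0.684, -0.0, 0.001], 'force': [0.914, 0.339, 0.357], 'ft_torque': [0.029, 0.042, -0.004], 'finger_gap': 71.035}
jaw 86.31 tilt [ 0.0019 -0.0022 -1.    ] shift [-1.4583  1.4579  0.4508] roll -1.64
```

```bash
python3 -m inch '[[[0.4,-0.25,0.25,0,-0.2],[0.4,-0.5,0.5,0,-0.4],[0.4,-0.75,0.75,0.1,-0.6],[0.4,-0.75,0.75,0.2,-0.82],[0.4,-0.75,0.75,0.2,-0.82]]]'
python3 go.py 469.5 275 180 133.3
```

```text
clock: 1.55
tool_pos: [400.2, 351.7, 202.6]
orientation: [0.576, 0.817, -0.002, -0.001]
force: [-1.4, -0.4, -0.1]
finger_gap: 39.0
{'clock': 1.55, 'joint_pos': [0.558, 0.139, 1.667, 0.0, 1.339, -1.356], 'tool_pos': [400.188, 351.694, 202.599], 'orientation': [0.576, 0.817, -0.002, -0.001], 'force': [-1.419, -0.407, -0.149], 'ft_torque': [0.07, 0.019, -0.005], 'finger_gap': 38.982}
jaw 109.66 tilt [-0.0031 -0.0019 -1.    ] shift [-0.9553  0.3954  0.2253] roll -0.825
```

```bash
python3 -m inch '[[[0.4,-0.32,0.13,0,-0.25],[0.4,-0.64,0.26,0,-0.5],[0.4,-0.95,0.4,0.22,-0.75],[0.4,-0.95,0.4,0.22,-0.82],[0.4,-0.95,0.4,0.22,-0.82],[0.4,-0.95,0.4,0.22,-0.82]]]'
python3 go.py 469.5 275 100 133.3
python3 - <<'E'
from h import *
for n in("scene","top"): cv2.imwrite(f"pics/{n}2.png",optics.get_image(n))
im=cv2.imread("pics/scene2.png");cv2.imwrite("pics/sc2z.png",cv2.resize(im[165:305,180:340],None,fx=4,fy=4,interpolation=cv2.INTER_CUBIC))
E
```

```text
clock: 2.05
tool_pos: [469.5, 278.7, 182.7]
orientation: [0.398, 0.917, 0.0, -0.0]
force: [-0.6, -0.9, 0.8]
finger_gap: 37.1
{'clock': 2.05, 'joint_pos': [0.377, 0.184, 1.658, 0.001, 1.3, -1.947], 'tool_pos': [469.541, 278.681, 182.712], 'orientation': [0.398, 0.917, 0.0, -0.0], 'force': [-0.637, -0.863, 0.77], 'ft_torque': [0.056, 0.072, 0.01], 'finger_gap': 37.065}
jaw 133.11 tilt [-4.e-04  6.e-04 -1.e+00] shift [-0.0272 -0.0256  0.8271] roll -0.007
```

View pics/sc2z.png

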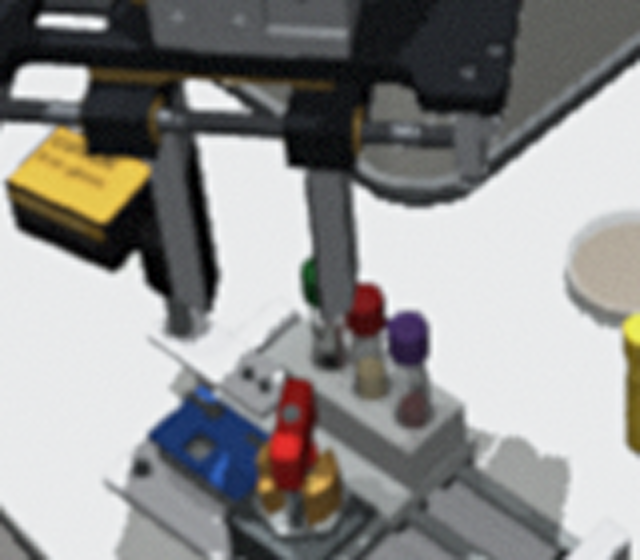

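```bash
python3 -m inch '[[[0.4,-0.027,-0.026,0.2,0],[0.4,-0.027,-0.026,0.4,0],[0.4,-0.027,-0.026,0.6,0],[0.35,-0.027,-0.026,0.75,0],[0.3,-0.027,-0.026,0.81,0],[0.25,-0.027,-0.026,0.81,0]]]'
python3 -m inch '[[[0.22,0,0,0,0],[0.19,0,0,0,0],[0.19,0,0,0,0]]]'
python3 go.py 469.5 275 101 133.3
python3 - <<'E'
from h import *
for n in("scene","top"): cv2.imwrite(f"pics/{n}3.png",optics.get_image(n))
im=cv2.imread("pics/scene3.png");a=cv2.resize(im[225:305,200:290],None,fx=6,fy=6,interpolation=cv2.INTER_CUBIC)
cv2.imwrite("pics/sc3z.png",a)
E
```

```text
clock: 2.65
tool_pos: [468.1, 274.8, 100.3]
orientation: [0.396, 0.918, -0.001, -0.001]
force: [-0.1, -0.4, 0.5]
finger_gap: 25.3
clock: 2.9
tool_pos: [470.8, 274.9, 103.0]
orientation: [0.396, 0.918, 0.001, 0.001]
force: [-0.6, 0.4, -0.3]
finger_gap: 18.0
{'clock': 2.9, 'joint_pos': [0.37, 0.274, 1.729, 0.0, 1.135, -1.956], 'tool_pos': [470.806, 274.946, 103.012], 'orientation': [0.396, 0.918, 0.001, 0.001], 'force': [-0.591, 0.418, -0.328], 'ft_torque': [0.033, 0.016, -0.052], 'finger_gap': 17.954}
jaw 133.28 tilt [ 0.0028  0.0011 -1.    ] shift [ 0.0094 -0.0092  0.0201] roll -0.001
```

View pics/sc3z.png

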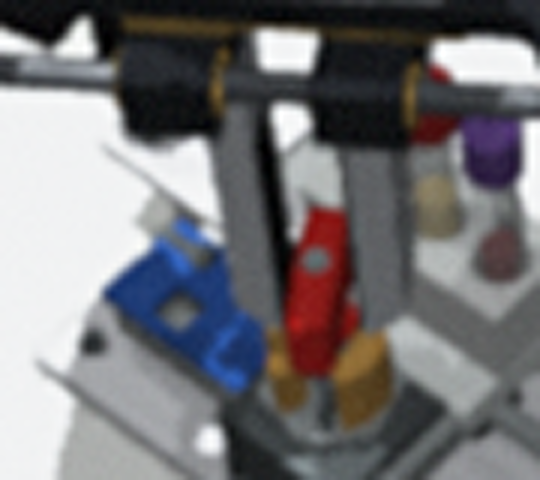

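```bash
python3 -m inch '[[[0.16,0,0,0,0],[0.16,0,0,0,0]]]'
python3 -m inch '[[[0.145,0,0,0,0],[0.145,0,0,0,0]]]'
python3 -m inch '[[[0.13,0,0,0,0],[0.13,0,0,0,0]]]'
python3 go.py 469.5 275 101 133.3
```

```text
clock: 3.17
tool_pos: [470.1, 274.3, 101.9]
orientation: [0.397, 0.918, 0.0, 0.0]
force: [-0.2, -0.5, -0.2]
finger_gap: 15.3
clock: 3.33
tool_pos: [469.7, 274.5, 101.6]
orientation: [0.397, 0.918, 0.0, -0.0]
force: [-0.8, 1.9, 1.3]
finger_gap: 13.7
clock: 3.5
tool_pos: [469.3, 275.0, 101.6]
orientation: [0.397, 0.918, 0.0, -0.001]
force: [-1.9, 3.8, 2.3]
finger_gap: 12.3
{'clock': 3.5, 'joint_pos': [0.37, 0.276, 1.731, 0.002, 1.136, -1.957], 'tool_pos': [469.305, 274.976, 101.571], 'orientation': [0.397, 0.918, 0.0, -0.001], 'force': [-1.921, 3.768, 2.255], 'ft_torque': [0.655, 0.478, -0.016], 'finger_gap': 12.338}
jaw 133.26 tilt [-9.0e-04  1.4e-03 -1.0e+00] shift [-0.0012  0.0016  0.0057] roll -0.001
```

```bash
python3 -m inch '[[[0.13,0.005,0,0,0],[0.13,0.005,0,0,0]]]'
python3 go.py 469.5 275 101 133.3
python3 -m inch '[[[0.1,0,0,0,0],[0.1,0,0,0,0]]]'
python3 go.py 469.5 275 101 133.3
```

```text
clock: 3.67
tool_pos: [469.3, 275.0, 101.6]
orientation: [0.397, 0.918, 0.0, -0.0]
force: [-2.0, 2.4, 3.0]
finger_gap: 12.5
{'clock': 3.667, 'joint_pos': [0.371, 0.275, 1.731, 0.001, 1.135, -1.956], 'tool_pos': [469.252, 275.027, 101.562], 'orientation': [0.397, 0.918, 0.0, -0.0], 'force': [-2.022, 2.406, 3.045], 'ft_torque': [0.629, 0.401, -0.002], 'finger_gap': 12.501}
jaw 133.28 tilt [-2.e-04  5.e-04 -1.e+00] shift [-0.0019  0.0016  0.0056] roll -0.001
clock: 3.83
tool_pos: [469.2, 275.1, 101.6]
orientation: [0.397, 0.918, 0.0, -0.0]
force: [-3.0, 3.6, 2.3]
finger_gap: 11.6
{'clock': 3.833, 'joint_pos': [0.371, 0.275, 1.731, 0.001, 1.135, -1.956], 'tool_pos': [469.168, 275.072, 101.56], 'orientation': [0.397, 0.918, 0.0, -0.0], 'force': [-2.967, 3.569, 2.326], 'ft_torque': [0.816, 0.57, -0.013], 'finger_gap': 11.648}
jaw 133.27 tilt [-4.e-04  8.e-04 -1.e+00] shift [-0.0028  0.0019  0.0056] roll -0.001
```

```bash
python3 -m inch '[[[0.1,0.004,0,0,0],[0.1,0.004,0,0,0]]]'
python3 -m inch '[[[0.0,0,0,0,0],[0.0,0,0,0,0],[0,0,0,0,0]]]'
python3 go.py 469.5 275 101 133.3
```

```text
clock: 4.0
tool_pos: [469.2, 275.1, 101.6]
orientation: [0.397, 0.918, 0.0, 0.0]
force: [-2.5, 4.2, 1.9]
finger_gap: 11.8
clock: 4.25
tool_pos: [469.2, 275.1, 101.6]
orientation: [0.397, 0.918, 0.0, -0.0]
force: [-2.6, 4.2, 3.0]
finger_gap: 11.4
{'clock': 4.25, 'joint_pos': [0.371, 0.275, 1.731, 0.0, 1.135, -1.955], 'tool_pos': [469.181, 275.097, 101.551], 'orientation': [0.397, 0.918, 0.0, -0.0], 'force': [-2.575, 4.188, 3.038], 'ft_torque': [0.864, 0.52, 0.022], 'finger_gap': 11.43}
jaw 133.26 tilt [ 0.e+00  4.e-04 -1.e+00] shift [-0.0029  0.0017  0.0055] roll -0.001
```

```bash
python3 -m inch '[[[0.0,0.008,0,0,0],[0.0,0.008,0,0,0],[0,0.008,0,0,0]]]'
python3 go.py 469.5 275 101 133.3
```

```text
clock: 4.5
tool_pos: [469.1, 275.1, 101.5]
orientation: [0.397, 0.918, -0.0, 0.001]
force: [-0.7, 0.9, 2.6]
finger_gap: 12.0
{'clock': 4.5, 'joint_pos': [0.372, 0.275, 1.731, -0.001, 1.134, -1.954], 'tool_pos': [469.113, 275.145, 101.541], 'orientation': [0.397, 0.918, -0.0, 0.001], 'force': [-0.748, 0.879, 2.608], 'ft_torque': [0.468, 0.241, -0.074], 'finger_gap': 11.971}
jaw 133.27 tilt [ 1.e-03 -6.e-04 -1.e+00] shift [-0.0037  0.0018  0.0054] roll -0.001
```

```bash
python3 -m inch '[[[0,0,0,-0.02,0],[0,0,0,-0.04,0],[0,0,0,-0.06,0],[0,0,0,-0.06,0]]]'
python3 -m inch '[[[0,0,0,-0.02,0],[0,0,0,-0.04,0],[0,0,0,-0.06,0],[0,0,0,-0.06,0]]]'
python3 go.py 469.5 275 101 133.3
```

```text
clock: 4.83
tool_pos: [469.0, 275.1, 106.5]
orientation: [0.397, 0.918, -0.0, 0.0]
force: [4.7, 2.6, -7.8]
finger_gap: 12.3
clock: 5.17
tool_pos: [469.0, 275.1, 112.4]
orientation: [0.397, 0.918, -0.0, 0.0]
force: [4.2, 3.0, -9.7]
finger_gap: 12.0
{'clock': 5.167, 'joint_pos': [0.372, 0.26, 1.724, -0.001, 1.156, -1.954], 'tool_pos': [468.992, 275.112, 112.448], 'orientation': [0.397, 0.918, -0.0, 0.0], 'force': [4.159, 3.041, -9.669], 'ft_torque': [0.695, -0.841, -0.047], 'finger_gap': 12.04}
jaw 133.26 tilt [ 7.e-04 -5.e-04 -1.e+00] shift [-0.0042  0.0029  0.1145] roll -0.001
```

```bash
python3 -m inch '[[[0,0,0.004,-0.01,0],[0,0,0.008,-0.02,0],[0,0,0.008,-0.02,0]]]'
python3 -m inch '[[[0,0,0,-0.01,0],[0,0,0,-0.01,0],[0,0,0,-0.01,0]]]'
python3 -m inch '[[[0,0,0,-0.01,0],[0,0,0,-0.01,0],[0,0,0,-0.01,0]]]'
python3 -m inch '[[[0,0,0,-0.01,0],[0,0,0,-0.01,0],[0,0,0,-0.01,0]]]'
```

```text
clock: 5.42
tool_pos: [469.0, 275.2, 114.1]
orientation: [0.397, 0.918, -0.001, 0.0]
force: [4.5, 1.8, -10.6]
finger_gap: 11.9
clock: 5.67
tool_pos: [469.0, 275.2, 115.6]
orientation: [0.397, 0.918, -0.001, 0.0]
force: [4.2, 0.2, -11.1]
finger_gap: 11.9
clock: 5.92
tool_pos: [469.0, 275.2, 116.9]
orientation: [0.397, 0.918, -0.001, 0.0]
force: [4.9, -0.7, -11.3]
finger_gap: 11.8
clock: 6.17
tool_pos: [469.0, 275.2, 118.1]
orientation: [0.397, 0.918, -0.001, 0.0]
force: [5.5, -1.7, -12.1]
finger_gap: 11.7
```

```bash
python3 -m inch '[[[0,-0.004,0.003,-0.005,0],[0,-0.007,0.005,-0.01,0],[0,-0.007,0.005,-0.01,0]]]'
python3 -m inch '[[[0,0,0,-0.006,0],[0,0,0,-0.006,0],[0,0,0,-0.006,0]]]'
python3 -m inch '[[[0,0,0,-0.006,0],[0,0,0,-0.006,0],[0,0,0,-0.006,0]]]'
```

```text
clock: 6.42
tool_pos: [469.1, 275.3, 118.9]
orientation: [0.397, 0.918, -0.001, -0.001]
force: [3.3, -1.9, -12.8]
finger_gap: 12.1
clock: 6.67
tool_pos: [469.1, 275.3, 119.5]
orientation: [0.397, 0.918, -0.001, -0.001]
force: [2.9, -3.4, -11.1]
finger_gap: 12.0
clock: 6.92
tool_pos: [469.2, 275.3, 120.2]
orientation: [0.397, 0.918, -0.001, -0.001]
force: [0.1, -5.0, -13.4]
finger_gap: 11.5
```

```bash
python3 -m inch '[[[0,-0.003,-0.003,-0.006,0],[0,-0.003,-0.003,-0.006,0],[0,-0.003,-0.003,-0.006,0]]]'
python3 -m inch '[[[0,0,0,-0.006,0],[0,0,0,-0.006,0],[0,0,0,-0.006,0]]]'
```

```text
clock: 7.17
tool_pos: [469.2, 275.3, 120.9]
orientation: [0.397, 0.918, -0.001, -0.001]
force: [0.1, -3.9, -13.0]
finger_gap: 12.0
clock: 7.42
tool_pos: [469.2, 275.3, 121.1]
orientation: [0.397, 0.918, -0.001, -0.001]
force: [-0.7, -2.8, -16.4]
finger_gap: 11.5
```

```bash
python3 -m inch '[[[0,0,0,-0.003,0],[0,0,0,-0.003,0],[0,0,0,-0.003,0]]]'; python3 go.py 469.5 275 101 133.3
```

```text
clock: 7.67
tool_pos: [469.2, 275.3, 121.2]
orientation: [0.397, 0.918, -0.001, -0.001]
force: [-0.8, -2.1, -20.1]
finger_gap: 11.7
{'clock': 7.667, 'joint_pos': [0.371, 0.251, 1.716, 0.0, 1.177, -1.955], 'tool_pos': [469.157, 275.266, 121.221], 'orientation': [0.397, 0.918, -0.001, -0.001], 'force': [-0.81, -2.059, -20.101], 'ft_torque': [-0.417, 0.025, 0.019], 'finger_gap': 11.655}
jaw 133.27 tilt [-2.e-03 -5.e-04 -1.e+00] shift [-0.0045  0.001   0.2022] roll -0.001
```

```bash
python3 -m inch '[[[0,0,0,0.008,0],[0,0,0,0.016,0],[0,0,0,0.016,0]]]'
python3 -m inch '[[[0,0,0,0,0.08],[0,0,0,0,0.16],[0,0,0,0,0.24],[0,0,0,0,0.32],[0,0,0,0,0.32]]]'; python3 go.py 469.5 275 101 133.3
```

```text
clock: 7.92
tool_pos: [469.2, 275.3, 120.8]
orientation: [0.397, 0.918, -0.001, -0.001]
force: [-4.0, -3.9, -12.9]
finger_gap: 11.9
clock: 8.33
tool_pos: [469.3, 275.2, 120.9]
orientation: [0.469, 0.883, -0.001, -0.001]
force: [-2.6, -4.5, -13.4]
finger_gap: 11.5
{'clock': 8.333, 'joint_pos': [0.371, 0.251, 1.716, -0.0, 1.176, -1.793], 'tool_pos': [469.316, 275.191, 120.903], 'orientation': [0.469, 0.883, -0.001, -0.001], 'force': [-2.606, -4.487, -13.371], 'ft_torque': [-0.7, 0.559, -0.011], 'finger_gap': 11.485}
jaw 124.04 tilt [-1.6e-03 -7.0e-04 -1.0e+00] shift [-0.0027  0.0008  0.199 ] roll -0.323
```

```bash
python3 -m inch '[[[0,0,0,0,0],[0,0,0,0,0],[0,0,0,0,0],[0,0,0,0,0]]]'; python3 go.py 469.5 275 101 133.3
```

```text
clock: 8.67
tool_pos: [469.3, 275.2, 120.9]
orientation: [0.469, 0.883, -0.001, -0.001]
force: [-3.5, -4.8, -13.7]
finger_gap: 11.8
{'clock': 8.667, 'joint_pos': [0.371, 0.251, 1.716, -0.0, 1.176, -1.795], 'tool_pos': [469.327, 275.205, 120.905], 'orientation': [0.469, 0.883, -0.001, -0.001], 'force': [-3.456, -4.768, -13.743], 'ft_torque': [-0.722, 0.603, 0.036], 'finger_gap': 11.813}
jaw 124.11 tilt [-1.6e-03 -7.0e-04 -1.0e+00] shift [-0.0027  0.0006  0.199 ] roll -0.321
```

```bash
python3 -m inch '[[[0,-0.003,-0.008,0.006,0],[0,-0.003,-0.008,0.006,0],[0,-0.003,-0.008,0.006,0]]]'; python3 go.py 469.5 275 101 133.3
python3 -m inch '[[[0,0,0,0,0.08],[0,0,0,0,0.16],[0,0,0,0,0.24],[0,0,0,0,0.32],[0,0,0,0,0.32]]]'; python3 go.py 469.5 275 101 133.3
```

```text
clock: 8.92
tool_pos: [469.3, 275.1, 120.5]
orientation: [0.469, 0.883, 0.0, -0.0]
force: [-2.9, -2.2, -12.1]
finger_gap: 11.8
{'clock': 8.917, 'joint_pos': [0.371, 0.251, 1.717, 0.001, 1.173, -1.796], 'tool_pos': [469.34, 275.115, 120.546], 'orientation': [0.469, 0.883, 0.0, -0.0], 'force': [-2.915, -2.245, -12.114], 'ft_torque': [-0.424, 0.732, 0.006], 'finger_gap': 11.803}
jaw 124.1 tilt [-3.e-04  7.e-04 -1.e+00] shift [-0.002   0.0006  0.1955] roll -0.321
clock: 9.33
tool_pos: [469.4, 275.0, 120.3]
orientation: [0.538, 0.843, 0.0, -0.0]
force: [-3.8, -2.1, -12.1]
finger_gap: 11.9
{'clock': 9.333, 'joint_pos': [0.371, 0.251, 1.718, 0.0, 1.173, -1.635], 'tool_pos': [469.418, 274.993, 120.304], 'orientation': [0.538, 0.843, 0.0, -0.0], 'force': [-3.789, -2.105, -12.08], 'ft_torque': [-0.475, 0.727, -0.035], 'finger_gap': 11.921}
jaw 114.91 tilt [-2.e-04  3.e-04 -1.e+00] shift [-0.0004  0.0008  0.193 ] roll -0.642
```

```bash
python3 -m inch '[[[0,0,-0.003,0,0.08],[0,0,-0.003,0,0.16],[0,0,-0.003,0,0.24],[0,0,-0.003,0,0.32],[0,0,-0.003,0,0.32]]]'; python3 go.py 469.5 275 101 133.3
python3 -m inch '[[[0,0,0,0,0.08],[0,0,0,0,0.16],[0,0,0,0,0.24],[0,0,0,0,0.32],[0,0,0,0,0.32]]]'; python3 go.py 469.5 275 101 133.3
```

```text
clock: 9.75
tool_pos: [469.5, 274.8, 120.3]
orientation: [0.603, 0.798, 0.0, 0.0]
force: [-2.8, -2.4, -11.7]
finger_gap: 11.6
{'clock': 9.75, 'joint_pos': [0.37, 0.251, 1.718, 0.0, 1.172, -1.476], 'tool_pos': [469.478, 274.784, 120.274], 'orientation': [0.603, 0.798, 0.0, 0.0], 'force': [-2.848, -2.387, -11.718], 'ft_torque': [-0.452, 0.596, 0.014], 'finger_gap': 11.593}
jaw 105.79 tilt [ 5.e-04  3.e-04 -1.e+00] shift [0.002  0.0007 0.1927] roll -0.96
clock: 10.17
tool_pos: [469.5, 274.7, 120.2]
orientation: [0.665, 0.747, 0.0, 0.0]
force: [-2.7, -3.4, -12.3]
finger_gap: 11.6
{'clock': 10.167, 'joint_pos': [0.37, 0.251, 1.718, -0.0, 1.172, -1.317], 'tool_pos': [469.505, 274.655, 120.224], 'orientation': [0.665, 0.747, 0.0, 0.0], 'force': [-2.745, -3.366, -12.339], 'ft_torque': [-0.566, 0.55, -0.047], 'finger_gap': 11.582}
jaw 96.66 tilt [ 5.e-04  0.e+00 -1.e+00] shift [0.0034 0.0002 0.1922] roll -1.279
```

```bash
cat > q.py <<'E'
from h import *
s=r.get_state();R=Rot.from_quat(s["orientation"]);ax=R.apply([1,0,0])
print("jaw %.2f turn %.2f pos %s F %s Ftool %s M %s gap %.1f t %.2f"%((a:=np.degrees(np.arctan2(ax[1],ax[0]))),133.27-a,np.round(s["tool_pos"],2),np.round(s["force"],1),np.round(R.inv().apply(s["force"]),1),np.round(s["ft_torque"],3),s["finger_gap"],s["clock"]))
E
for i in 1; do
python3 -m inch '[[[0,0,-0.003,0,0.06],[0,0,-0.003,0,0.06]]]' >/dev/null; python3 q.py
python3 -m inch '[[[0,0,0,0,0.06],[0,0,0,0,0.06]]]'>/dev/null; python3 q.py
python3 -m inch '[[[0,0,0,0,0.06],[0,0,0,0,0.06]]]'>/dev/null; python3 q.py; done
```

```text
jaw 94.97 turn 38.30 pos [469.49 274.62 120.26] F [ -2.5  -2.4 -12.1] Ftool [-2.2 -2.8 12.1] M [-0.539  0.397 -0.035] gap 11.6 t 10.33
jaw 93.25 turn 40.02 pos [469.49 274.59 120.27] F [ -1.4  -2.3 -11.7] Ftool [-2.2 -1.5 11.7] M [-0.627  0.376  0.001] gap 12.0 t 10.50
jaw 91.53 turn 41.74 pos [469.44 274.56 120.21] F [ -1.6  -3.4 -12.2] Ftool [-3.4 -1.7 12.2] M [-0.632  0.371 -0.025] gap 11.9 t 10.67
```

```bash
python3 -m inch '[[[0,-0.004,0,0,0.05],[0,-0.004,0,0,0.05]]]' >/dev/null; python3 q.py
python3 -m inch '[[[0,0,0,0,0.05],[0,0,0,0,0.05]]]'>/dev/null; python3 q.py
python3 -m inch '[[[0,0,0,0,0.05],[0,0,0,0,0.05]]]'>/dev/null; python3 q.py
```

```text
jaw 90.01 turn 43.26 pos [469.44 274.48 120.24] F [ -0.8  -2.9 -12.5] Ftool [-2.9 -0.8 12.5] M [-0.349  0.22   0.001] gap 11.8 t 10.83
jaw 88.60 turn 44.67 pos [469.43 274.48 120.23] F [ -0.8  -1.9 -11.5] Ftool [-1.9 -0.7 11.5] M [-0.356  0.255 -0.   ] gap 12.0 t 11.00
jaw 87.18 turn 46.09 pos [469.44 274.43 120.24] F [ -1.9  -1.5 -11.9] Ftool [-1.6 -1.8 11.9] M [-0.384  0.211 -0.011] gap 11.8 t 11.17
```

```bash
python3 -m inch '[[[0,0,0,0,0.05],[0,0,0,0,0.05]]]'>/dev/null; python3 q.py
```

```text
jaw 85.76 turn 47.51 pos [469.46 274.4  120.24] F [ -0.4  -1.7 -12.2] Ftool [-1.7 -0.3 12.2] M [-0.368  0.139 -0.011] gap 12.1 t 11.33
```

```bash
python3 -m inch '[[[0,0,0,0,0.05],[0,0,0,0,0.05]]]'>/dev/null; python3 q.py
python3 -m inch '[[[0,0,0,0,0.05],[0,0,0,0,0.05]]]'>/dev/null; python3 q.py
```

```text
jaw 84.33 turn 48.94 pos [469.4  274.37 120.19] F [ -1.   -2.5 -12. ] Ftool [-2.6 -0.7 12. ] M [-0.356  0.116 -0.042] gap 11.7 t 11.50
jaw 82.91 turn 50.36 pos [469.4  274.35 120.16] F [ -0.9  -1.4 -12.2] Ftool [-1.5 -0.7 12.2] M [-0.407  0.074 -0.008] gap 12.1 t 11.67
```

```bash
python3 -m inch '[[[0,0,0,0,0.05],[0,0,0,0,0.05]]]'>/dev/null; python3 q.py
python3 -m inch '[[[0,0,0,0,0.05],[0,0,0,0,0.05]]]'>/dev/null; python3 q.py
```

```text
jaw 81.48 turn 51.79 pos [469.39 274.32 120.16] F [ -0.6  -1.5 -11.7] Ftool [-1.6 -0.4 11.7] M [-0.328  0.015  0.021] gap 11.5 t 11.83
jaw 80.05 turn 53.22 pos [469.37 274.3  120.14] F [ -0.1  -2.5 -11.9] Ftool [-2.5  0.3 11.9] M [-0.376  0.04   0.032] gap 12.0 t 12.00
```

```bash
python3 -m inch '[[[0,0,0,0,0.05],[0,0,0,0,0.05]]]'>/dev/null; python3 q.py
python3 -m inch '[[[0,0,0,0,0.05],[0,0,0,0,0.05]]]'>/dev/null; python3 q.py
```

```text
jaw 78.62 turn 54.65 pos [469.39 274.28 120.14] F [ -0.2  -1.5 -12. ] Ftool [-1.5  0.1 12. ] M [-0.4   -0.002  0.044] gap 12.1 t 12.17
jaw 77.18 turn 56.09 pos [469.38 274.25 120.13] F [  0.4  -2.3 -11.5] Ftool [-2.2  0.9 11.5] M [-0.357 -0.095 -0.042] gap 11.5 t 12.33
```

```bash
python3 -m inch '[[[0,0,0,0,0.05],[0,0,0,0,0.05]]]'>/dev/null; python3 q.py
python3 -m inch '[[[0,0,0,0,0.05],[0,0,0,0,0.05]]]'>/dev/null; python3 q.py
```

```text
jaw 75.75 turn 57.52 pos [469.36 274.22 120.12] F [  1.2  -1.7 -12. ] Ftool [-1.4  1.6 12. ] M [-0.423 -0.124  0.016] gap 11.5 t 12.50
jaw 74.32 turn 58.95 pos [469.38 274.23 120.14] F [  1.3  -2.5 -12.9] Ftool [-2.1  2.  12.9] M [-0.407 -0.136  0.016] gap 11.7 t 12.67
```

```bash
python3 -m inch '[[[0,0,0,0,0.05],[0,0,0,0,0.05]]]'>/dev/null; python3 q.py
```

```text
jaw 72.89 turn 60.38 pos [469.35 274.19 120.12] F [  1.1  -2.4 -12.4] Ftool [-2.   1.8 12.4] M [-0.461 -0.202 -0.032] gap 11.9 t 12.83
```

```bash
python3 -m inch '[[[0,-0.003,0.003,0,0.05],[0,-0.003,0.003,0,0.05]]]'>/dev/null; python3 q.py
python3 -m inch '[[[0,0,0,0,0.05],[0,0,0,0,0.05]]]'>/dev/null; python3 q.py
```

```text
jaw 71.37 turn 61.90 pos [469.36 274.1  120.08] F [  1.1   0.  -11.8] Ftool [ 0.4  1.  11.8] M [-0.197 -0.196 -0.074] gap 11.7 t 13.00
jaw 69.97 turn 63.30 pos [469.34 274.1  120.09] F [  2.1  -0.3 -11.5] Ftool [ 0.4  2.  11.5] M [-0.197 -0.161  0.032] gap 11.6 t 13.17
```

```bash
python3 -m inch '[[[0,0,0,0,0.05],[0,0,0,0,0.05]]]'>/dev/null; python3 q.py
python3 -m inch '[[[0,0,0,0,0.05],[0,0,0,0,0.05]]]'>/dev/null; python3 q.py
```

```text
jaw 68.56 turn 64.71 pos [469.33 274.06 120.07] F [  0.6  -0.7 -11.6] Ftool [-0.5  0.8 11.6] M [-0.237 -0.167 -0.022] gap 11.6 t 13.33
jaw 67.13 turn 66.14 pos [469.31 274.04 120.04] F [  1.5   0.  -11.9] Ftool [ 0.6  1.4 11.9] M [-0.158 -0.189  0.021] gap 12.0 t 13.50
```

```bash
python3 -m inch '[[[0,0,0,0,0.05],[0,0,0,0,0.05]]]'>/dev/null; python3 q.py
```

```text
jaw 65.71 turn 67.56 pos [469.33 274.02 120.06] F [  0.8   0.  -12.7] Ftool [ 0.4  0.7 12.7] M [-0.202 -0.237 -0.017] gap 11.8 t 13.67
```

```bash
python3 -m inch '[[[0,0,0,0,0.05],[0,0,0,0,0.05]]]'>/dev/null; python3 q.py
```

```text
jaw 64.28 turn 68.99 pos [469.28 274.   120.03] F [  0.8  -0.1 -11.5] Ftool [ 0.2  0.7 11.5] M [-0.123 -0.218  0.031] gap 11.9 t 13.83
```

```bash
python3 -m inch '[[[0,0,0,0,0.05],[0,0,0,0,0.05]]]'>/dev/null; python3 q.py
```

```text
jaw 62.86 turn 70.41 pos [469.28 273.99 120.03] F [  0.7  -0.2 -11.4] Ftool [ 0.2  0.7 11.4] M [-0.058 -0.246 -0.023] gap 11.7 t 14.00
```

```bash
python3 -m inch '[[[0,0,0,0,0.05],[0,0,0,0,0.05]]]'>/dev/null; python3 q.py
```

```text
jaw 61.42 turn 71.85 pos [469.26 273.93 120.03] F [  0.   -1.5 -11.9] Ftool [-1.3  0.7 11.9] M [-0.135 -0.217 -0.039] gap 11.5 t 14.17
```

```bash
python3 -m inch '[[[0,0,0,0,0.04],[0,0,0,0,0.04]]]'>/dev/null; python3 q.py
```

```text
jaw 60.22 turn 73.05 pos [469.25 273.92 120.01] F [  2.1   0.2 -11.7] Ftool [ 1.2  1.8 11.7] M [-0.143 -0.205 -0.024] gap 11.6 t 14.33
```

```bash
python3 -m inch '[[[0,0,0,0,0.04],[0,0,0,0,0.04]]]'>/dev/null; python3 q.py
```

```text
jaw 59.04 turn 74.23 pos [469.23 273.9  119.98] F [  1.6  -0.1 -11.5] Ftool [ 0.8  1.4 11.5] M [-0.06  -0.219 -0.009] gap 11.8 t 14.50
```

```bash
python3 -m inch '[[[0,0,0,0,0.04],[0,0,0,0,0.04]]]'>/dev/null; python3 q.py
```

```text
jaw 57.88 turn 75.39 pos [469.25 273.87 119.98] F [  1.2  -1.1 -11.9] Ftool [-0.3  1.6 11.9] M [-0.122 -0.27   0.019] gap 11.8 t 14.67
```

Run:
```python
from h import *
im=optics.get_image("scene");cv2.imwrite("pics/sc4z.png",cv2.resize(im[205:305,200:310],None,fx=6,fy=6,interpolation=cv2.INTER_CUBIC))
```

```text
(no output)
```

View pics/sc4z.png

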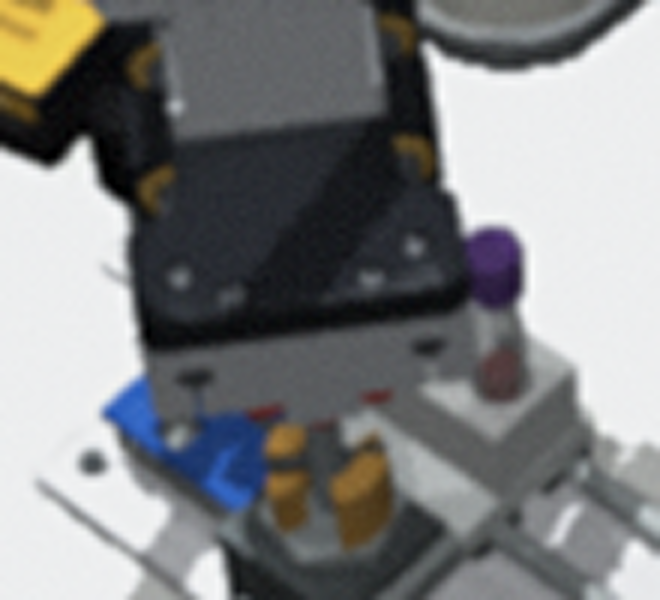

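```bash
python3 -m inch '[[[0,0,0,0,0.04],[0,0,0,0,0.04]]]'>/dev/null; python3 q.py
```

```text
jaw 56.73 turn 76.54 pos [469.24 273.86 120.  ] F [  1.8  -0.4 -11.7] Ftool [ 0.6  1.7 11.7] M [-0.05  -0.285  0.041] gap 11.6 t 14.88
```

```bash
python3 -m inch '[[[0,0,0,0,0.04],[0,0,0,0,0.04]]]'>/dev/null; python3 q.py
```

```text
jaw 55.59 turn 77.68 pos [469.22 273.84 119.99] F [  0.3  -1.1 -12.4] Ftool [-0.7  0.9 12.4] M [-0.041 -0.244  0.114] gap 11.7 t 15.05
```

```bash
python3 -m inch '[[[0,0,0,0,0.03],[0,0,0,0,0.03]]]'>/dev/null; python3 q.py
```

```text
jaw 54.75 turn 78.52 pos [469.19 273.82 119.97] F [  1.2  -0.2 -11.3] Ftool [ 0.5  1.1 11.3] M [-0.025 -0.281  0.122] gap 11.9 t 15.22
```

```bash
python3 -m inch '[[[0,0,0,0,-0.07],[0,0,0,0,-0.07]]]'>/dev/null; python3 q.py
python3 -m inch '[[[0,0,0,0.01,0],[0,0,0,0.02,0],[0,0,0,0.02,0]]]'>/dev/null; python3 q.py
```

```text
jaw 56.80 turn 76.47 pos [469.22 273.85 119.99] F [  1.7  -0.4 -11.1] Ftool [ 0.6  1.7 11.1] M [-0.063 -0.275  0.104] gap 11.7 t 15.38
jaw 56.75 turn 76.52 pos [469.24 273.85 118.05] F [ 0.5 -0.8 -9.3] Ftool [-0.4  0.9  9.3] M [-0.095 -0.18   0.079] gap 11.7 t 15.63
```

```bash
python3 -m inch '[[[0,0,0,0.01,0],[0,0,0,0.01,0],[0,0,0,0.01,0]]]'>/dev/null; python3 q.py
```

```text
jaw 56.77 turn 76.50 pos [469.23 273.83 116.76] F [  1.1  -0.7 -11. ] Ftool [ 0.1  1.3 11. ] M [-0.073 -0.268  0.012] gap 11.6 t 15.88
```

```bash
python3 -m inch '[[[0,0,0,0.01,0],[0,0,0,0.01,0],[0,0,0,0.01,0]]]'>/dev/null; python3 q.py
```

```text
jaw 56.77 turn 76.50 pos [469.22 273.86 115.81] F [  0.2  -0.4 -10.3] Ftool [-0.3  0.4 10.3] M [-0.031 -0.223  0.066] gap 11.7 t 16.13
```

```bash
python3 -m inch '[[[0,0,0,0.005,0],[0,0,0,0.005,0],[0,0,0,0.005,0]]]'>/dev/null; python3 q.py
```

```text
jaw 56.78 turn 76.49 pos [469.23 273.84 115.46] F [-0.1 -0.8 -8.2] Ftool [-0.8  0.4  8.2] M [-0.083 -0.078  0.073] gap 11.7 t 16.38
```

```bash
python3 -m inch '[[[0,0,0,0.005,0],[0,0,0,0.005,0],[0,0,0,0.005,0]]]'>/dev/null; python3 q.py
```

```text
jaw 56.78 turn 76.49 pos [469.22 273.86 115.02] F [ 1.6 -0.7 -8.3] Ftool [0.3 1.7 8.3] M [-0.101 -0.139  0.026] gap 11.9 t 16.63
```

```bash
python3 -m inch '[[[0,0,0,0.005,0],[0,0,0,0.005,0],[0,0,0,0.005,0]]]'>/dev/null; python3 q.py
```

```text
jaw 56.78 turn 76.49 pos [469.25 273.88 114.85] F [-1.5 -0.6 -5.9] Ftool [-1.3 -0.9  5.9] M [-0.198  0.065  0.018] gap 11.9 t 16.88
```

```bash
python3 -m inch '[[[0,0,0,0.005,0],[0,0,0,0.005,0],[0,0,0,0.005,0]]]'>/dev/null; python3 q.py
```

```text
jaw 56.78 turn 76.49 pos [469.3  273.89 114.64] F [-1.9 -1.8 -0.8] Ftool [-2.6 -0.6  0.8] M [-0.318  0.436  0.08 ] gap 11.3 t 17.13
```

```bash
python3 -m inch '[[[0.14,0,0,0,0],[0.18,0,0,0,0],[0.25,0,0,0,0],[0.28,0,0,0,0]]]'>/dev/null; python3 q.py
python3 -m inch '[[[0.28,0,0,-0.2,0],[0.28,0,0,-0.4,0],[0.28,0,0,-0.7,0],[0.28,0,0,-0.9,0],[0.28,0,0,-0.9,0]]]'>/dev/null; python3 q.py
python3 - <<'E'
from h import *
im=optics.get_image("scene");cv2.imwrite("pics/sc5z.png",cv2.resize(im[205:305,200:310],None,fx=6,fy=6,interpolation=cv2.INTER_CUBIC))
for n in ("scene",):
    print(finder.pinpoint("wing",n),finder.pinpoint("pull_knob",n))
E
```

```text
jaw 56.77 turn 76.50 pos [470.31 274.41 114.84] F [ 1.1 -0.8  0.4] Ftool [-0.1  1.3 -0.4] M [ 0.002 -0.011 -0.018] gap 25.5 t 17.47
jaw 56.78 turn 76.49 pos [472.99 275.45 209.94] F [0.1 0.6 1. ] Ftool [ 0.5 -0.2 -1. ] M [-0.003 -0.01  -0.022] gap 26.1 t 17.88
[{'at': [467.8, 277.1, 116.8], 'confidence': 0.84}, {'at': [513.4, 489.9, 2.6], 'confidence': 0.28}] [{'at': [484.4, 383.6, 102.6], 'confidence': 0.77}, {'at': [519.4, 309.1, 40.5], 'confidence': 0.52}]
```

View pics/sc5z.png

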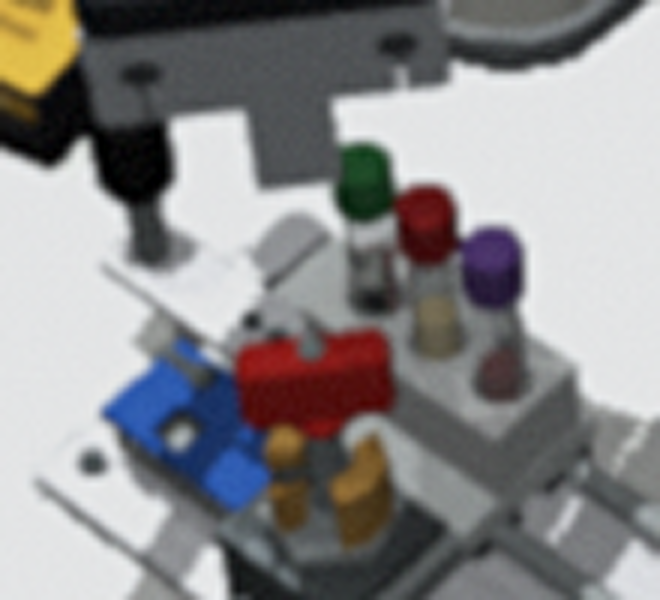

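```bash
python3 -m inch '[[[0.5,0,0,-0.0,0],[0.5,0,0,0,0]]]'>/dev/null; python3 go.py 488.5 379 150 98.1
python3 - <<'E'
from h import *
g=lambda u,v:(u/6+200-.4,v/6+205-.4)
f=lambda u,v:(u/6+240-.4,v/6+255-.4)
a=np.radians(8.1);xs=np.array([np.cos(a),np.sin(a)]);ys=np.array([-np.sin(a),np.cos(a)])
for n,h,w in(("scene",ray("scene",g(180,428),36),ray("scene",g(317,380),104)),("top",ray("top",f(271,349),36),ray("top",f(437,308),104))):
    d=(h-w)[:2];print(n,h,d@xs,d@ys)
E
```

```text
{'clock': 18.2, 'joint_pos': [0.369, 0.159, 1.645, 0.0, 1.341, -0.622], 'tool_pos': [468.086, 273.397, 202.003], 'orientation': [0.88, 0.475, -0.002, -0.0], 'force': [-0.116, -0.036, 0.089], 'ft_torque': [0.001, -0.034, -0.028], 'finger_gap': 36.117}
jaw 56.78 tilt [-0.0032 -0.0012 -1.    ] shift [ 0.9967 -0.4068  0.5181] roll -1.442
scene [459.59752819 330.54484133  36.        ] -0.6344955511101595 57.82278807340271
top [461.73800363 331.38401136  36.        ] -0.6118382104002134 57.49300807131615
```

```bash
python3 -m inch '[[[0.5,0.3,-0.12,0,-0.24],[0.5,0.6,-0.24,0,-0.48],[0.5,0.8,-0.36,0.1,-0.72],[0.5,0.99,-0.41,0.1,-0.96],[0.5,0.99,-0.41,0.1,-0.96]]]'>/dev/null; python3 -m inch '[[[0.5,0,0,0,-0.24],[0.5,0,0,0,-0.48],[0.5,0,0,0,-0.48],[0.5,0,0,0,-0.48]]]'>/dev/null; python3 go.py 488.5 379 92 98.1
```

```text
{'clock': 18.95, 'joint_pos': [0.519, 0.323, 1.462, -0.0, 1.358, -1.187], 'tool_pos': [488.732, 378.252, 193.174], 'orientation': [0.658, 0.753, -0.001, -0.0], 'force': [0.347, 0.58, 0.186], 'ft_torque': [0.051, -0.04, 0.025], 'finger_gap': 47.039}
jaw 97.76 tilt [-0.0013 -0.001  -1.    ] shift [8.6000e-03 1.0000e-04 1.0117e+00] roll -0.012
```

Opening 0.5 (47 mm) leaves ±12 mm around the 22 mm knob; descend and close gently.

```bash
python3 -m inch '[[[0.5,0.009,0,0.3,-0.01],[0.5,0.009,0,0.6,-0.01],[0.5,0.009,0,0.9,-0.01],[0.5,0.009,0,1.0,-0.01],[0.5,0.009,0,1.0,-0.01]]]'>/dev/null; python3 q.py
python3 - <<'E'
from h import *
im=optics.get_image("scene");cv2.imwrite("pics/sc6z.png",cv2.resize(im[185:285,180:290],None,fx=6,fy=6,interpolation=cv2.INTER_CUBIC))
E
```

```text
jaw 98.16 turn 35.11 pos [486.24 377.96  90.08] F [ 0.1 -0.2 -0.1] Ftool [-0.2  0.   0.1] M [ 0.063 -0.004  0.03 ] gap 47.3 t 19.37
```

View pics/sc6z.png

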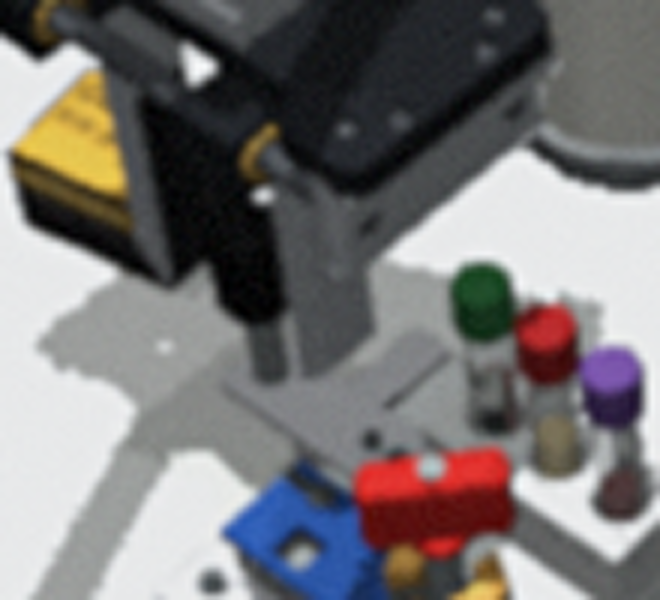

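```bash
python3 -m inch '[[[0.35,0,0,0,0],[0.3,0,0,0,0],[0.27,0,0,0,0],[0.27,0,0,0,0]]]'>/dev/null; python3 q.py
python3 -m inch '[[[0.25,0,0,0,0],[0.25,0,0,0,0]]]'>/dev/null; python3 q.py
```

```text
jaw 98.31 turn 34.96 pos [490.09 380.65  95.86] F [-0.   0.6 -0.1] Ftool [0.6 0.1 0.1] M [ 0.028 -0.01   0.012] gap 26.2 t 19.75
jaw 98.31 turn 34.96 pos [489.61 380.8   95.03] F [-0.5  1.7  1.3] Ftool [ 1.8 -0.3 -1.3] M [ 0.419 -0.018 -0.01 ] gap 23.3 t 19.92
```

```bash
python3 -m inch '[[[0.23,0,0,0,0],[0.23,0,0,0,0]]]'>/dev/null; python3 q.py
```

```text
jaw 98.32 turn 34.95 pos [489.51 380.79  94.79] F [0.2 2.7 2.3] Ftool [ 2.6  0.6 -2.3] M [ 0.439 -0.015 -0.042] gap 21.9 t 20.08
```

```bash
python3 -m inch '[[[0,0.002,0,0,0],[0,0.002,0,0,0],[0,0.002,0,0,0]]]'>/dev/null; python3 q.py
python3 -m inch '[[[0,-0.02,0,0,0],[0,-0.05,0,0,0],[0,-0.09,0,0,0],[0,-0.12,0,0,0],[0,-0.15,0,0,0],[0,-0.15,0,0,0]]]'>/dev/null; python3 q.py
```

```text
jaw 98.32 turn 34.95 pos [489.53 380.73  94.78] F [-0.4  1.4  5.1] Ftool [ 1.4 -0.2 -5.1] M [ 0.411 -0.03   0.001] gap 21.2 t 20.33
jaw 98.30 turn 34.97 pos [491.89 365.03  94.79] F [0.7 0.7 4.9] Ftool [ 0.6  0.7 -4.9] M [ 0.235  0.017 -0.098] gap 21.1 t 20.83
```

```bash
python3 -m inch '[[[0,-0.03,0,-0.003,0],[0,-0.06,0,-0.005,0],[0,-0.1,0,-0.005,0],[0,-0.13,0,-0.005,0],[0,-0.15,0,-0.005,0],[0,-0.15,0,-0.005,0]]]'>/dev/null; python3 q.py
```

```text
jaw 98.29 turn 34.98 pos [494.05 349.81  94.77] F [3.4 0.3 4.4] Ftool [-0.2  3.4 -4.4] M [ 0.246 -0.476  0.005] gap 20.9 t 21.33
```

```bash
python3 -m inch '[[[0,-0.03,0,0,0],[0,-0.06,0,0,0],[0,-0.1,0,0,0],[0,-0.13,0,0,0],[0,-0.15,0,0,0],[0,-0.15,0,0,0],[0,-0.15,0,0,0]]]'>/dev/null; python3 q.py
```

```text
jaw 98.31 turn 34.96 pos [496.2  335.05  94.75] F [5.4 0.2 5. ] Ftool [-0.6  5.3 -5. ] M [ 0.204 -0.876 -0.056] gap 21.0 t 21.92
```

```bash
python3 -m inch '[[[0.3,0,0,0,0],[0.35,0,0,0,0],[0.38,0,0,0,0],[0.38,0,0,0,0]]]'>/dev/null; python3 q.py
python3 -m inch '[[[0.38,0,0,-0.3,0],[0.38,0,0,-0.6,0],[0.38,0,0,-0.9,0],[0.38,0,0,-0.9,0]]]'>/dev/null; python3 go.py 469.3 274.3 180 56.8
python3 - <<'E'
from h import *
im=optics.get_image("scene");cv2.imwrite("pics/sc7z.png",cv2.resize(im[205:305,200:310],None,fx=6,fy=6,interpolation=cv2.INTER_CUBIC))
E
```

```text
jaw 98.34 turn 34.93 pos [493.19 334.74  92.52] F [-0.6 -1.   0. ] Ftool [-0.9 -0.7 -0. ] M [ 0.014 -0.011 -0.004] gap 35.4 t 22.25
{'clock': 22.583, 'joint_pos': [0.451, 0.284, 1.517, 0.0, 1.33, -1.265], 'tool_pos': [498.384, 337.372, 190.872], 'orientation': [0.654, 0.757, 0.005, 0.002], 'force': [1.039, 0.114, 1.301], 'ft_torque': [0.108, -0.026, 0.017], 'finger_gap': 35.647}
jaw 98.34 tilt [ 0.0089  0.0044 -1.    ] shift [-0.5822 -0.3803  0.1034] roll 1.45
```

View pics/sc7z.png

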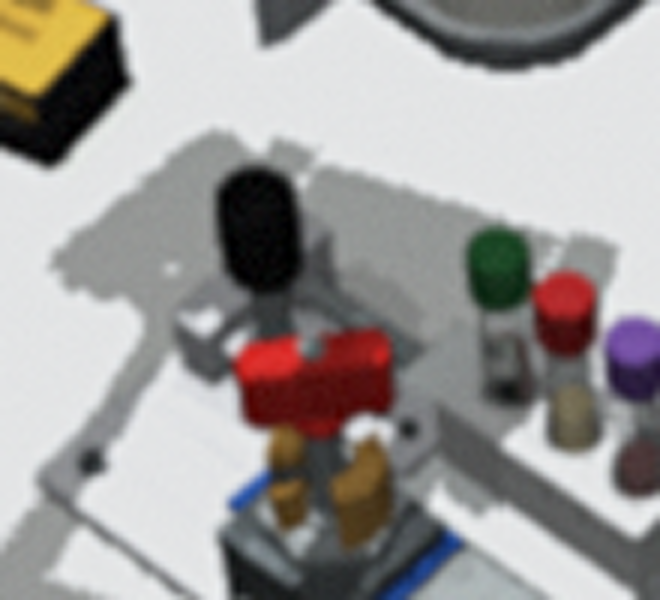

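```bash
python3 -m inch '[[[0.38,-0.2,-0.12,0,0.24],[0.38,-0.4,-0.24,0,0.48],[0.38,-0.58,-0.38,0,0.72],[0.38,-0.58,-0.38,0,0.96],[0.38,-0.58,-0.38,0,0.96]]]'>/dev/null;python3 -m inch '[[[0.38,0,0,0,0.24],[0.38,0,0,0,0.49],[0.38,0,0,0,0.49],[0.38,0,0,0,0.49],[0.38,0,0,0,0.49]]]'>/dev/null; python3 go.py 469.3 274.0 114.8 56.8
```

```text
{'clock': 23.467, 'joint_pos': [0.37, 0.171, 1.671, 0.0, 1.301, -0.626], 'tool_pos': [465.821, 272.884, 183.623], 'orientation': [0.879, 0.477, -0.001, -0.0], 'force': [-1.039, 0.353, 0.845], 'ft_torque': [-0.011, 0.017, 0.025], 'finger_gap': 35.813}
jaw 57.03 tilt [-1.5e-03 -6.0e-04 -1.0e+00] shift [0.0292 0.0238 0.6882] roll 0.008
```

```bash
python3 -m inch '[[[0.38,0.028,0.024,0.2,0],[0.38,0.028,0.024,0.4,0],[0.3,0.028,0.024,0.6,0],[0.28,0.028,0.024,0.67,0],[0.25,0.028,0.024,0.67,0],[0.2,0.028,0.024,0.67,0],[0.2,0.028,0.024,0.67,0]]]'>/dev/null; python3 q.py
python3 -m inch '[[[0.17,0,0,0,0],[0.15,0,0,0,0],[0.15,0,0,0,0]]]'>/dev/null; python3 q.py
python3 -m inch '[[[0.13,0,0,0,0],[0.13,0,0,0,0]]]'>/dev/null; python3 q.py
```

```text
jaw 56.83 turn 76.44 pos [470.76 274.22 118.69] F [0.1 0.1 0.1] Ftool [ 0.2  0.  -0.1] M [-0.069 -0.064 -0.018] gap 19.3 t 24.05
jaw 56.79 turn 76.48 pos [470.45 274.07 118.46] F [ 0.3 -0.1 -0.5] Ftool [0.1 0.3 0.5] M [-0.013  0.02  -0.016] gap 13.7 t 24.30
jaw 56.79 turn 76.48 pos [469.83 273.62 117.79] F [-0.4 -0.4  1.2] Ftool [-0.6 -0.1 -1.2] M [-0.228  0.124  0.065] gap 12.3 t 24.47
```

```bash
python3 -m inch '[[[0.17,0,0,0,0],[0.17,0,0,0.012,0],[0.17,0,0,0.025,0],[0.17,0,0,0.025,0]]]'>/dev/null; python3 q.py
python3 -m inch '[[[0.14,-0.002,0,0,0],[0.12,-0.002,0,0,0],[0.12,-0.002,0,0,0]]]'>/dev/null; python3 q.py
python3 -m inch '[[[0,0,0,0,0],[0,0,0,0,0],[0,0,0,0,0]]]'>/dev/null; python3 q.py
```

```text
jaw 56.78 turn 76.49 pos [469.53 273.77 114.5 ] F [-0.4 -0.5 -0.3] Ftool [-0.7 -0.1  0.3] M [ 0.004  0.045 -0.039] gap 15.9 t 24.80
jaw 56.79 turn 76.48 pos [469.61 273.62 114.8 ] F [-0.1 -0.1 -1. ] Ftool [-0.2  0.   1. ] M [ 0.02  -0.006 -0.002] gap 12.1 t 25.05
jaw 56.79 turn 76.48 pos [469.57 273.62 114.78] F [-0.5  0.6 -1.3] Ftool [ 0.2 -0.7  1.3] M [0.114 0.011 0.09 ] gap 11.8 t 25.30
```

```bash
python3 -m inch '[[[0,0,0,-0.01,0],[0,0,0,-0.02,0],[0,0,0,-0.03,0],[0,0,0,-0.03,0]]]'>/dev/null; python3 q.py
python3 -m inch '[[[0,0,0,-0.01,0],[0,0,0,-0.015,0],[0,0,0,-0.015,0]]]'>/dev/null; python3 q.py
```

```text
jaw 56.77 turn 76.50 pos [469.5  273.59 116.33] F [  4.5   1.9 -12.3] Ftool [ 4.1  2.7 12.3] M [ 0.37  -0.863  0.086] gap 11.7 t 25.63
jaw 56.77 turn 76.50 pos [469.48 273.6  117.81] F [  3.9   2.1 -13. ] Ftool [ 3.9  2.1 13. ] M [ 0.422 -0.885  0.061] gap 12.0 t 25.88
```

```bash
python3 -m inch '[[[0,0.005,0.004,-0.008,0],[0,0.005,0.004,-0.008,0],[0,0.005,0.004,-0.008,0]]]'>/dev/null; python3 q.py
python3 -m inch '[[[0,0,0,-0.006,0],[0,0,0,-0.006,0],[0,0,0,-0.006,0]]]'>/dev/null; python3 q.py
```

```text
jaw 56.77 turn 76.50 pos [469.51 273.64 118.69] F [  3.7   2.3 -15. ] Ftool [ 4.   1.9 15. ] M [ 0.546 -0.89   0.149] gap 11.4 t 26.13
jaw 56.78 turn 76.49 pos [469.53 273.62 120.22] F [  2.    1.6 -14.8] Ftool [ 2.5  0.8 14.8] M [ 0.403 -0.651  0.049] gap 12.1 t 26.38
```

```bash
python3 -m inch '[[[0,0,0,0.008,0],[0,0,0,0.008,0],[0,0,0,0.008,0]]]'>/dev/null; python3 q.py
python3 -m inch '[[[0,0,0,0,-0.04],[0,0,0,0,-0.08],[0,0,0,0,-0.12],[0,0,0,0,-0.12]]]'>/dev/null; python3 q.py
```

```text
jaw 56.78 turn 76.49 pos [469.58 273.61 120.09] F [ -0.2   1.3 -12.2] Ftool [ 1.  -0.9 12.2] M [ 0.156 -0.068  0.034] gap 11.9 t 26.63
jaw 60.29 turn 72.98 pos [469.68 273.7  119.85] F [ -0.8   0.5 -11.9] Ftool [ 0.1 -1.  11.9] M [0.189 0.089 0.051] gap 11.5 t 26.97
```

```bash
python3 -m inch '[[[0,0,0,0,-0.1],[0,0,0,0,-0.2],[0,0,0,0,-0.3],[0,0,0,0,-0.4],[0,0,0,0,-0.5],[0,0,0,0,-0.5]]]'>/dev/null; python3 q.py
```

```text
jaw 74.59 turn 58.68 pos [469.81 273.99 119.81] F [ -0.6   1.3 -12.7] Ftool [ 1.1 -0.9 12.7] M [ 0.364  0.061 -0.034] gap 12.1 t 27.47
```

```bash
python3 -m inch '[[[0,0,0,0,-0.1],[0,0,0,0,-0.2],[0,0,0,0,-0.3],[0,0,0,0,-0.4],[0,0,0,0,-0.5],[0,0,0,0,-0.5]]]'>/dev/null; python3 q.py
```

```text
jaw 88.84 turn 44.43 pos [469.88 274.33 119.82] F [ -0.3   3.2 -12.4] Ftool [ 3.1 -0.4 12.4] M [0.581 0.129 0.015] gap 11.7 t 27.97
```

```bash
python3 -m inch '[[[0,0.004,0,0,-0.1],[0,0.004,0,0,-0.2],[0,0.004,0,0,-0.3],[0,0.004,0,0,-0.4],[0,0.004,0,0,-0.5],[0,0.004,0,0,-0.5]]]'>/dev/null; python3 q.py
```

```text
jaw 103.12 turn 30.15 pos [469.83 274.7  119.86] F [ -0.9   3.1 -12.1] Ftool [ 3.2 -0.2 12.1] M [0.644 0.164 0.029] gap 11.6 t 28.47
```

```bash
python3 -m inch '[[[0,0.002,0,0,-0.1],[0,0.002,0,0,-0.2],[0,0.002,0,0,-0.3],[0,0.002,0,0,-0.4],[0,0.002,0,0,-0.5],[0,0.002,0,0,-0.5]]]'>/dev/null; python3 q.py
```

```text
jaw 117.41 turn 15.86 pos [469.7  274.98 119.85] F [ -1.3   3.9 -12.5] Ftool [ 4.1  0.7 12.5] M [0.844 0.281 0.048] gap 12.0 t 28.97
```

```bash
python3 -m inch '[[[0,0.005,0,0,-0.1],[0,0.005,0,0,-0.2],[0,0.005,0,0,-0.3],[0,0.005,0,0,-0.4],[0,0.005,0,0,-0.4]]]'>/dev/null; python3 q.py
python3 -m inch '[[[0,0,0,0,-0.06],[0,0,0,0,-0.12],[0,0,0,0,-0.155],[0,0,0,0,-0.155]]]'>/dev/null; python3 q.py
```

```text
jaw 128.85 turn 4.42 pos [469.56 275.26 119.89] F [ -3.    4.5 -12.7] Ftool [ 5.4  0.5 12.7] M [0.807 0.33  0.014] gap 12.1 t 29.38
jaw 133.27 turn 0.00 pos [469.48 275.31 119.89] F [ -2.1   4.9 -11.9] Ftool [ 5.   1.9 11.9] M [0.936 0.421 0.004] gap 11.9 t 29.72
```

```bash
python3 -m inch '[[[0,0.006,0,0.01,0],[0,0.006,0,0.02,0],[0,0.006,0,0.03,0],[0,0.006,0,0.03,0]]]'>/dev/null; python3 q.py
python3 -m inch '[[[0,0,0,0.01,0],[0,0,0,0.02,0],[0,0,0,0.02,0]]]'>/dev/null; python3 q.py
```

```text
jaw 133.36 turn -0.09 pos [469.44 275.35 116.89] F [ -2.8   3.2 -11.7] Ftool [ 4.2  0.2 11.7] M [0.739 0.392 0.039] gap 11.9 t 30.05
jaw 133.40 turn -0.13 pos [469.45 275.36 114.88] F [ -2.9   3.9 -10.6] Ftool [ 4.8  0.6 10.6] M [ 0.804  0.534 -0.042] gap 11.7 t 30.30
```

```bash
python3 -m inch '[[[0,0,0,0.01,0],[0,0,0,0.02,0],[0,0,0,0.02,0]]]'>/dev/null; python3 q.py
```

```text
jaw 133.41 turn -0.14 pos [469.49 275.36 112.91] F [ -4.5   3.6 -11.5] Ftool [ 5.7 -0.8 11.5] M [ 0.829  0.608 -0.043] gap 11.8 t 30.55
```

```bash
python3 -m inch '[[[0,0.004,0,0.01,0],[0,0.004,0,0.015,0],[0,0.004,0,0.015,0]]]'>/dev/null; python3 q.py
```

```text
jaw 133.42 turn -0.15 pos [469.46 275.41 111.5 ] F [ -2.1   2.2 -10.2] Ftool [ 3.1 -0.  10.2] M [ 0.577  0.616 -0.015] gap 11.7 t 30.80
```

```bash
python3 -m inch '[[[0,0,0,0.007,0],[0,0,0,0.007,0],[0,0,0,0.007,0]]]'>/dev/null; python3 q.py
```

```text
jaw 133.42 turn -0.15 pos [469.46 275.41 111.07] F [-3.1  1.6 -8.2] Ftool [ 3.3 -1.1  8.2] M [ 0.371  0.753 -0.012] gap 12.0 t 31.05
```

```bash
python3 -m inch '[[[0,0,0,0.007,0],[0,0,0,0.007,0],[0,0,0,0.007,0]]]'>/dev/null; python3 q.py
```

```text
jaw 133.42 turn -0.15 pos [469.51 275.47 110.83] F [-5.5  0.9 -2.1] Ftool [ 4.4 -3.4  2.1] M [0.209 1.081 0.029] gap 11.7 t 31.30
```

```bash
python3 -m inch '[[[0.13,0,0,0,0],[0.18,0,0,0,0],[0.25,0,0,0,0],[0.3,0,0,0,0]]]'>/dev/null; python3 q.py
python3 -m inch '[[[0.35,0,0,-0.2,0],[0.38,0,0,-0.4,0],[0.38,0,0,-0.7,0],[0.38,0,0,-0.9,0],[0.38,0,0,-0.9,0],[0.38,0,0,-0.9,0]]]'>/dev/null; python3 go.py 495.2 335 160 98.2
python3 - <<'E'
from h import *
im=optics.get_image("scene");cv2.imwrite("pics/sc8z.png",cv2.resize(im[205:305,200:310],None,fx=6,fy=6,interpolation=cv2.INTER_CUBIC))
im=optics.get_image("top");cv2.imwrite("pics/top8z.png",cv2.resize(im[255:335,240:370],None,fx=6,fy=6,interpolation=cv2.INTER_CUBIC))
print(finder.pinpoint("wing","scene"))
print(finder.pinpoint("pull_knob","scene"))
E
```

```text
jaw 133.41 turn -0.14 pos [472.25 275.98 112.25] F [ 1.2  0.1 -0. ] Ftool [-0.8  1.   0. ] M [0.071 0.044 0.003] gap 26.3 t 31.63
{'clock': 32.133, 'joint_pos': [0.372, 0.161, 1.642, -0.001, 1.332, -1.957], 'tool_pos': [471.534, 276.035, 202.588], 'orientation': [0.396, 0.918, 0.002, 0.003], 'force': [-1.121, -0.102, -0.009], 'ft_torque': [0.093, 0.041, -0.041], 'finger_gap': 35.862}
jaw 133.4 tilt [ 0.0062  0.0018 -1.    ] shift [0.2671 0.5746 0.4284] roll 1.229
[{'at': [468.0, 278.2, 111.3], 'confidence': 0.63}]
[{'at': [488.7, 335.0, 105.6], 'confidence': 0.75}]
```

View pics/sc8z.png

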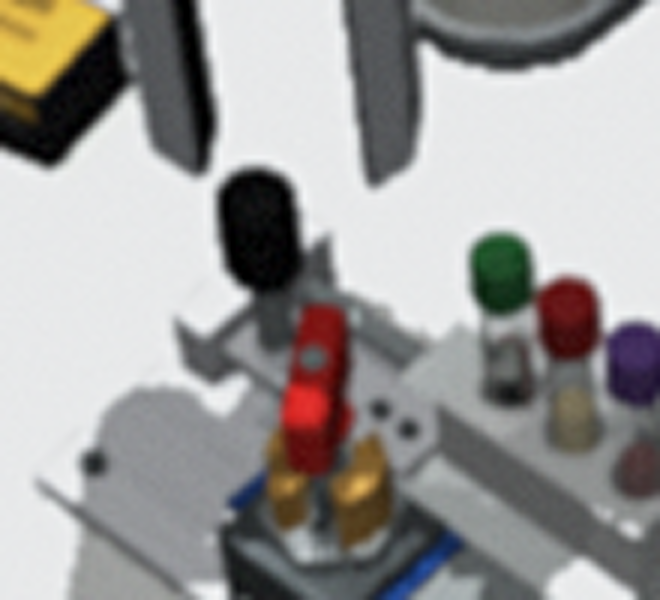

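```bash
python3 -m inch '[[[0.42,0.13,0.28,0,0.24],[0.46,0.27,0.57,0,0.48],[0.5,0.27,0.57,0,0.72],[0.5,0.27,0.57,0,0.96],[0.5,0.27,0.57,0,0.96]]]'>/dev/null;python3 -m inch '[[[0.5,0,0,0,0.24],[0.5,0,0,0,0.26],[0.5,0,0,0,0.26],[0.5,0,0,0,0.26],[0.5,0,0,0,0.26]]]'>/dev/null; python3 go.py 495.2 335.0 94 98.2; python3 go.py 495.2 335.0 94 98.2
```

```text
{'clock': 33.167, 'joint_pos': [0.451, 0.268, 1.518, -0.0, 1.356, -1.269], 'tool_pos': [492.085, 334.162, 199.939], 'orientation': [0.652, 0.758, -0.0, -0.0], 'force': [0.243, -0.287, 0.742], 'ft_torque': [0.026, 0.011, -0.004], 'finger_gap': 46.818}
jaw 98.58 tilt [-3.e-04 -2.e-04 -1.e+00] shift [0.0037 0.0324 1.0594] roll 0.013
{'clock': 33.167, 'joint_pos': [0.451, 0.268, 1.518, -0.0, 1.356, -1.269], 'tool_pos': [492.085, 334.162, 199.939], 'orientation': [0.652, 0.758, -0.0, -0.0], 'force': [0.243, -0.287, 0.742], 'ft_torque': [0.026, 0.011, -0.004], 'finger_gap': 46.818}
jaw 98.58 tilt [-3.e-04 -2.e-04 -1.e+00] shift [0.0037 0.0324 1.0594] roll 0.013
```

```bash
python3 -m inch '[[[0.5,0,0.02,0.3,0.01],[0.5,0,0.02,0.6,0.01],[0.5,0,0.02,0.9,0.01],[0.45,0,0.02,1.0,0.01],[0.4,0,0.02,1.0,0.01],[0.35,0,0.02,1.0,0.01],[0.3,0,0.02,1.0,0.01],[0.27,0,0.02,1.0,0.01],[0.27,0,0.02,1.0,0.01]]]'>/dev/null;python3 q.py
python3 -m inch '[[[0.25,0,0,0,0],[0.25,0,0,0,0]]]'>/dev/null;python3 q.py
```

```text
jaw 98.19 turn 35.08 pos [495.56 335.41 102.37] F [ 0.3  0.  -0.8] Ftool [-0.   0.3  0.8] M [ 0.022  0.017 -0.055] gap 25.6 t 33.92
jaw 98.18 turn 35.09 pos [494.67 334.97 101.12] F [0.3 0.3 0.1] Ftool [ 0.3  0.3 -0.1] M [0.055 0.005 0.043] gap 23.4 t 34.08
```

```bash
python3 -m inch '[[[0.28,0,0,0.02,0],[0.28,0,0,0.06,0],[0.26,0,0,0.06,0],[0.24,0,0,0.06,0],[0.24,0,0,0.06,0]]]'>/dev/null;python3 q.py
python3 -m inch '[[[0.22,0,0,0,0],[0.1,0,0,0,0],[0,0,0,0,0],[0,0,0,0,0]]]'>/dev/null;python3 q.py
```

```text
jaw 98.18 turn 35.09 pos [494.   334.61  93.84] F [ 1.1 -0.4  0.7] Ftool [-0.6  1.  -0.7] M [ 0.076 -0.038  0.006] gap 22.2 t 34.50
jaw 98.18 turn 35.09 pos [494.02 334.68  93.93] F [-0.2  0.9 -1.6] Ftool [ 0.9 -0.1  1.6] M [ 0.086 -0.05  -0.   ] gap 20.7 t 34.83
```

```bash
python3 -m inch '[[[0,-0.01,0,0,0],[0,-0.02,0,0,0],[0,-0.03,0,0,0],[0,-0.03,0,0,0]]]'>/dev/null;python3 q.py
python3 -m inch '[[[0,-0.01,0,0,0],[0,-0.02,0,0,0],[0,-0.02,0,0,0]]]'>/dev/null;python3 q.py
```

```text
jaw 98.19 turn 35.08 pos [494.39 332.14  93.94] F [-0.8  1.6 -4.2] Ftool [ 1.7 -0.6  4.2] M [ 0.421 -0.04   0.052] gap 20.8 t 35.17
jaw 98.18 turn 35.09 pos [494.81 329.43  93.94] F [ 0.   1.8 -3.2] Ftool [1.7 0.3 3.2] M [ 0.287 -0.113 -0.019] gap 21.1 t 35.42
```

```bash
python3 -m inch '[[[0,-0.01,0,0,0],[0,-0.01,0,0,0],[0,-0.01,0,0,0]]]'>/dev/null;python3 q.py
python3 -m inch '[[[0,-0.01,0,0,0],[0,-0.01,0,0,0],[0,-0.01,0,0,0]]]'>/dev/null;python3 q.py
```

```text
jaw 98.17 turn 35.10 pos [494.98 328.21  93.93] F [-0.5  1.  -3.6] Ftool [ 1.1 -0.3  3.6] M [ 0.316 -0.142  0.006] gap 21.0 t 35.67
jaw 98.17 turn 35.10 pos [495.08 327.82  93.99] F [ 0.5  3.2 -4.5] Ftool [3.1 0.9 4.5] M [ 0.693 -0.041  0.023] gap 21.1 t 35.92
```

```bash
python3 -m inch '[[[0,-0.007,0,0,0],[0,-0.007,0,0,0],[0,-0.007,0,0,0]]]'>/dev/null;python3 q.py
```

```text
jaw 98.18 turn 35.09 pos [495.28 326.25  93.97] F [ 0.2  0.8 -5.2] Ftool [0.8 0.3 5.2] M [ 0.156 -0.123 -0.02 ] gap 21.0 t 36.17
```

```bash
python3 -m inch '[[[0,-0.007,0,0,0],[0,-0.007,0,0,0],[0,-0.007,0,0,0]]]'>/dev/null;python3 q.py
python3 - <<'E'
from h import *
im=optics.get_image("scene");cv2.imwrite("pics/sc9z.png",cv2.resize(im[205:305,200:310],None,fx=6,fy=6,interpolation=cv2.INTER_CUBIC))
print(finder.pinpoint("wing","scene"))
E
```

```text
jaw 98.17 turn 35.10 pos [495.34 325.83  93.99] F [ 0.8 -0.1 -5.2] Ftool [-0.3  0.8  5.2] M [ 0.115 -0.118  0.047] gap 20.9 t 36.42
[{'at': [468.1, 274.0, 100.9], 'confidence': 0.75}]
```

View pics/sc9z.png

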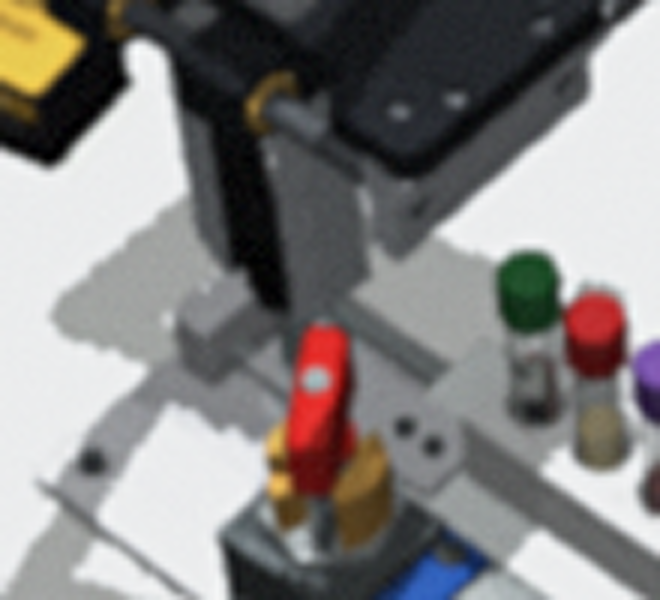

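```bash
python3 -m inch '[[[0,-0.01,0,0,0],[0,-0.01,0,0,0],[0,-0.01,0,0,0]]]'>/dev/null;python3 q.py
```

```text
jaw 98.18 turn 35.09 pos [495.4  325.49  94.03] F [ 1.4  2.1 -6.3] Ftool [1.9 1.7 6.3] M [ 0.356 -0.095  0.035] gap 20.9 t 36.77
```

```bash
python3 -m inch '[[[0,-0.007,0,0,0],[0,-0.007,0,0,0],[0,-0.007,0,0,0]]]'>/dev/null;python3 q.py
```

```text
jaw 98.18 turn 35.09 pos [495.45 324.88  93.99] F [ 0.4  3.2 -7.2] Ftool [3.2 0.9 7.2] M [ 0.581 -0.119  0.01 ] gap 21.0 t 37.02
```

```bash
python3 -m inch '[[[0,-0.007,0,0,0],[0,-0.007,0,0,0],[0,-0.007,0,0,0]]]'>/dev/null;python3 q.py
```

```text
jaw 98.17 turn 35.10 pos [495.55 324.28  94.02] F [ 1.5  4.5 -7.9] Ftool [4.3 2.1 7.9] M [ 0.861 -0.101  0.033] gap 21.2 t 37.27
```

```bash
python3 -m inch '[[[0,-0.007,0,0,0],[0,-0.007,0,0,0],[0,-0.007,0,0,0]]]'>/dev/null;python3 q.py
```

```text
jaw 98.18 turn 35.09 pos [495.75 322.84  93.99] F [ 0.7  1.6 -8.5] Ftool [1.5 0.9 8.5] M [ 0.521 -0.127  0.004] gap 21.3 t 37.52
```

Run:
```python
from h import *
im=optics.get_image("scene");cv2.imwrite("pics/sc10z.png",cv2.resize(im[205:305,200:310],None,fx=6,fy=6,interpolation=cv2.INTER_CUBIC))
a=cv2.imread("pics/scene1.png").astype(int)
def dot(i):
    i=i.astype(int); m=(i[...,2]>120)&(i[...,1]<80)&(i[...,0]<80); m[:,:235]=0;m[:,262:]=0;m[:255]=0;m[295:]=0
    ys,xs=np.nonzero(m); return xs.mean(),ys.mean(),len(xs),ys.min(),ys.max()
print(dot(a),dot(im)); print(finder.pinpoint("wing","scene")); print(finder.pinpoint("pull_knob","scene"))
```

```text
(np.float64(252.7258064516129), np.float64(270.2903225806452), 124, np.int64(259), np.int64(279)) (np.float64(252.61486486486487), np.float64(270.18243243243245), 148, np.int64(259), np.int64(284))
[{'at': [526.8, 233.1, 38.3], 'confidence': 0.67}, {'at': [465.9, 272.9, 101.7], 'confidence': 0.63}]
[{'at': [492.8, 323.8, 102.1], 'confidence': 0.77}, {'at': [472.1, 276.6, 100.6], 'confidence': 0.35}]
```

View pics/sc10z.png

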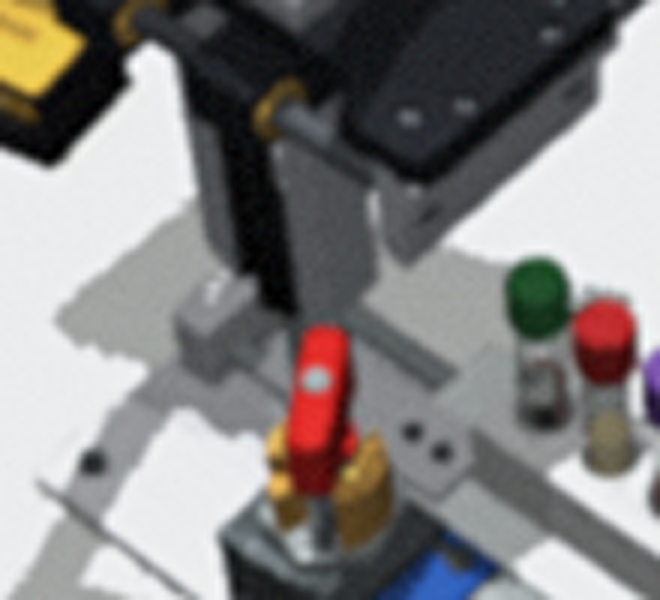

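```bash
python3 -m inch '[[[0,-0.007,0,0.008,0],[0,-0.007,0,0.008,0],[0,-0.007,0,0.008,0]]]'>/dev/null;python3 q.py
```

```text
jaw 98.18 turn 35.09 pos [495.86 322.56  93.95] F [-0.6  1.3 -2.9] Ftool [ 1.4 -0.4  2.9] M [0.302 0.316 0.02 ] gap 21.3 t 37.92
```

```bash
python3 -m inch '[[[0,-0.007,0,0,0],[0,-0.007,0,0,0],[0,-0.007,0,0,0]]]'>/dev/null;python3 q.py
```

```text
jaw 98.18 turn 35.09 pos [495.94 322.28  93.9 ] F [-3.4  3.4  0.7] Ftool [ 3.9 -2.8 -0.7] M [0.548 0.486 0.017] gap 21.2 t 38.17
```

```bash
python3 -m inch '[[[0,-0.007,0,0,0],[0,-0.007,0,0,0],[0,-0.007,0,0,0]]]'>/dev/null;python3 q.py
```

```text
jaw 98.18 turn 35.09 pos [495.99 322.03  93.93] F [-2.8  4.7  0.4] Ftool [ 5.  -2.1 -0.3] M [0.785 0.593 0.006] gap 21.2 t 38.42
```

```bash
python3 -m inch '[[[0,-0.007,0,0,0],[0,-0.007,0,0,0],[0,-0.007,0,0,0]]]'>/dev/null;python3 q.py
```

```text
jaw 98.18 turn 35.09 pos [495.98 321.95  93.92] F [-3.9  6.4  0.1] Ftool [ 6.9 -2.9 -0.1] M [1.029 0.637 0.046] gap 21.3 t 38.67
```

```bash
python3 -m inch '[[[0,0.01,0,0,0],[0,0.02,0,0,0],[0,0.03,0,0,0],[0,0.03,0,0,0]]]'>/dev/null;python3 q.py
python3 -m inch '[[[0,0.008,0.003,0,0],[0,0.008,0.003,0,0],[0,0.008,0.003,0,0]]]'>/dev/null;python3 q.py
python3 -m inch '[[[0,0.008,0,0,0],[0,0.008,0,0,0],[0,0.008,0,0,0]]]'>/dev/null;python3 q.py
```

```text
jaw 98.19 turn 35.08 pos [495.91 322.62  93.85] F [-3.1 -2.   4.4] Ftool [-1.6 -3.4 -4.4] M [-0.339  0.698  0.   ] gap 20.9 t 39.00
jaw 98.17 turn 35.10 pos [495.81 323.42  93.8 ] F [-4.6 -2.6  4.9] Ftool [-1.9 -4.9 -4.9] M [-0.402  0.863 -0.041] gap 21.4 t 39.25
jaw 98.17 turn 35.10 pos [495.7  324.21  93.81] F [-5.7 -2.8  5.2] Ftool [-1.9 -6.  -5.1] M [-0.4    0.799 -0.012] gap 20.9 t 39.50
```

```bash
python3 -m inch '[[[0,0.008,0,0,0],[0,0.008,0,0,0],[0,0.008,0,0,0]]]'>/dev/null;python3 q.py
```

```text
jaw 98.17 turn 35.10 pos [495.6  325.    93.84] F [-3.2 -3.   4.6] Ftool [-2.5 -3.6 -4.5] M [-0.396  0.801 -0.03 ] gap 21.3 t 39.75
```

```bash
python3 -m inch '[[[0,0.006,-0.006,0,0],[0,0.006,-0.006,0,0],[0,0.006,-0.006,0,0]]]'>/dev/null;python3 q.py
```

```text
jaw 98.17 turn 35.10 pos [495.4  325.79  93.78] F [-3.3 -3.3  5.9] Ftool [-2.8 -3.8 -5.9] M [-0.648  0.628  0.017] gap 21.0 t 40.00
```

```bash
python3 -m inch '[[[0,0.006,0,0,0],[0,0.006,0,0,0],[0,0.006,0,0,0]]]'>/dev/null;python3 q.py
```

```text
jaw 98.18 turn 35.09 pos [495.41 326.05  93.79] F [-3.3 -4.4  7. ] Ftool [-3.9 -3.9 -7. ] M [-0.73   0.608  0.034] gap 20.7 t 40.25
```

```bash
python3 -m inch '[[[0,0.007,0,0,0],[0,0.007,0,0,0],[0,0.007,0,0,0]]]'>/dev/null;python3 q.py
python3 -m inch '[[[0,0.006,0,0,0],[0,0.006,0,0,0],[0,0.006,0,0,0]]]'>/dev/null;python3 q.py
```

```text
jaw 98.18 turn 35.09 pos [495.37 326.17  93.8 ] F [-3.2 -6.1  5.9] Ftool [-5.6 -4.  -5.8] M [-0.996  0.632  0.013] gap 21.4 t 40.50
jaw 98.18 turn 35.09 pos [495.33 326.38  93.78] F [-2.9 -7.2  5.9] Ftool [-6.7 -3.9 -5.8] M [-1.175  0.553  0.022] gap 20.7 t 40.75
```

```bash
python3 -m inch '[[[0,-0.02,-0.006,-0.005,0],[0,-0.034,-0.006,-0.008,0],[0,-0.034,-0.006,-0.008,0]]]'>/dev/null;python3 q.py
python3 -m inch '[[[0.25,0,0,0,0],[0.3,0,0,0,0],[0.38,0,0,0,0],[0.38,0,0,0,0]]]'>/dev/null;python3 q.py
python3 -m inch '[[[0.38,0,0,-0.3,0],[0.38,0,0,-0.6,0],[0.38,0,0,-1,0],[0.38,0,0,-1,0],[0.38,0.5,-0.3,-1,0],[0.38,0.9,-0.6,-1,0],[0.38,0.9,-0.6,-1,0],[0.38,0.9,-0.6,-1,0]]]'>/dev/null;python3 q.py
python3 - <<'E'
from h import *
im=optics.get_image("scene");cv2.imwrite("pics/sc11z.png",cv2.resize(im[165:315,170:370],None,fx=4,fy=4,interpolation=cv2.INTER_CUBIC))
im=optics.get_image("top");cv2.imwrite("pics/top11z.png",cv2.resize(im[195:335,180:440],None,fx=3,fy=3,interpolation=cv2.INTER_CUBIC))
print(finder.pinpoint("wing","scene")); print(finder.pinpoint("pull_knob","scene"))
E
```

```text
jaw 98.16 turn 35.11 pos [495.37 325.38  93.93] F [ 0.4  1.  -1.1] Ftool [0.9 0.5 1.1] M [ 0.221 -0.078  0.004] gap 20.6 t 41.00
jaw 98.18 turn 35.09 pos [494.85 324.93  94.19] F [ 0.2 -0.3 -0.3] Ftool [-0.3  0.2  0.3] M [0.041 0.009 0.   ] gap 35.0 t 41.33
jaw 98.46 turn 34.81 pos [419.12 408.58 194.34] F [ 0.5 -0.3  0.1] Ftool [-0.4  0.4 -0.1] M [0.017 0.017 0.042] gap 35.6 t 42.00
[{'at': [469.1, 277.5, 102.4], 'confidence': 0.54}, {'at': [526.8, 236.4, 38.2], 'confidence': 0.51}]
[{'at': [490.3, 327.8, 105.2], 'confidence': 0.8}]
```

View pics/sc11z.png

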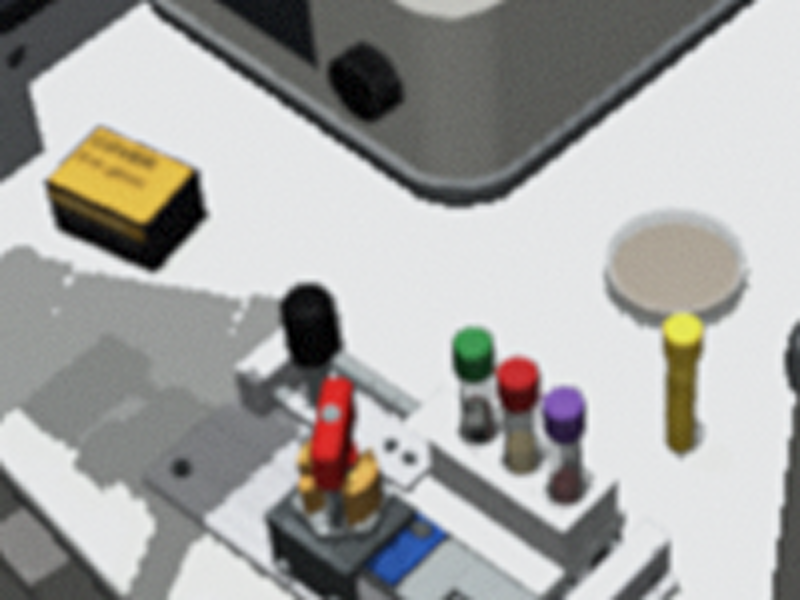

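View pics/top11z.png

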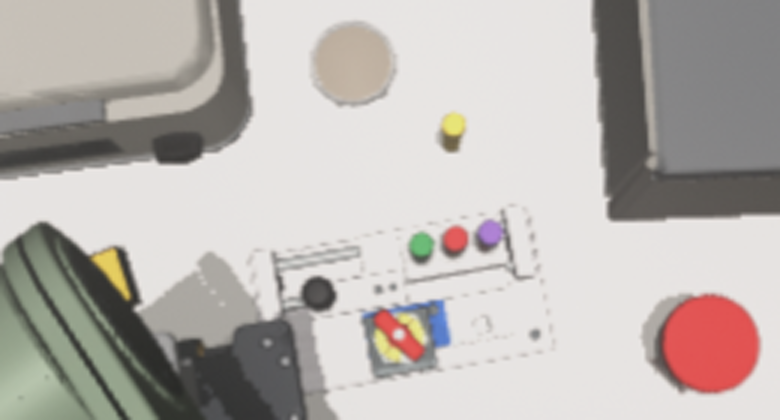

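The scene view shows the red knob seated (top dot at about pixel 253,269, as at the start). The carriage is at the right and the three tubes are upright. The cup, box and dish have not moved, and the gripper is clear. I'm handing it in.

```bash
python3 -c "
from bench import r
print(r.finish_job()); print(r.get_state()['clock'])"
```

```text
the job is handed in; nothing more can be done
None
the job is handed in; nothing more can be done
```

The carriage is locked in its right-hand position with the pin home in the blue plate's hole, and I handed the job in at about 42 s.

- **Parking the plunger:** I pulled the red knob up until I felt the upper stop, at about 19.6 mm and 20 N peak. I came back about 1 mm and turned it clockwise until a slight torque rise at 77–78 deg marked the shoulder. It settled in the rest notch and stayed up when released.
- **First slide:** I moved the carriage about 46 mm right by the black knob.
- **Riding on the plate:** I turned the red knob back and lowered it until the pin rode on the plate.
- **Finding the hole:** I slid on in 0.7–1 mm steps, and the pin dropped at about 54–55 mm.

**Last checks:**
- In the scene camera the red knob is back within about 0.1 px of its starting seated position.
- Gentle pushes of about 7 N both ways met resistance after roughly 4 mm of travel. That includes arm and grip give, so it is a little more than the nominal 3 mm.
- The tubes are upright; by eye the cup, box and petri dish have not moved, and the gripper is clear of everything.

**Readings that disagreed:**
- The parked height read about 6.4 mm below the stop, against a nominal 5.5 mm.
- Free-space position readings were noisy by 1–2 mm.
- From the first pictures I estimated the hole at about 57 mm. The midpoint of the two pushes agrees, at about 57 mm.
- The right-hand push ended near 59 mm by my reckoning, close to the 60 mm end stop, so it is weaker evidence of the lock than the left-hand one.

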